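# Hang the cassette shelf on the loader's two pins

## Task

Take the teal cassette shelf off its white drying stand and hang it on the loader's sloping front panel: both steel pins through its two holes, its back fully home and flush against the panel, then let go. The pin rail may be clamped anywhere along its slot, so feel your way on gently: never press or drag the shelf hard against the pins or the panel. Leave the other things on the bench where they stand.

Things in the scene. Friction and masses are not known exactly. Their poses are not given: they have to be found in the camera images.
- shelf_grip (a point): centre of the white grip rib at mid width of the loose teal shelf, the place to grasp: a fin 14 mm thick across y, 50 long along x, reaching 13 or more beyond this point in +z and 30 behind it to the plate. Axes (of the leaning shelf, both on its stand and hung): x up along the plate, y level along its width, z square out of its front, 30 degrees above level
- panel_mark (a point): point on the face of the loader's grey sloping panel (270 mm wide, leaning back 30 degrees) at mid width, at the pins' height. Axes: x up along the panel, y level, z square out of it, 30 degrees above level. Hung fully home, the shelf's grip point lies at about x = -36, z = +36 mm, y = the rail's unknown place (-20 to +20), with its axes along these
- shelf: the loose shelf, 0.25-0.42 kg; z up, origin mid of the plate's lower back edge. In the axes of point shelf_grip, mm: plate 160 wide, 6 thick, back face at z = -36, from x = -45 to +55; two through holes, diameter 13, at x = +35, y = +55 and -55, square to the plate; two lips at its foot, below x = -29, out to z = -1, beyond 25 either side of the middle
- loader: fixed white machine, 200 mm tall; z up, origin under mid of the panel's foot, front faces -x. In panel_mark's axes: two steel pins square to the panel at x = 0, 110 apart, diameter 10, lightly rounded tips at z = 22. They sit on a rail clamped in a level slot: their midpoint is anywhere from y = -20 to +20, is not reported, and stays put in the work
- stand: fixed white drying stand (base 125 x 150 mm, about 80 tall) that holds the shelf (grip it firmly: pushes can turn it a little in the fingers): a slope with a ledge, so the shelf comes off upwards or out to the front; origin under the middle of its slope's foot, z up, front faces -x
- tube_rack: bystander: beige rack of capped sample tubes, 70 x 130, 84 mm tall; origin at the middle of its underside
- reagent_bottle: bystander: amber bottle, 68 wide, 130 mm tall; origin at the middle of its underside
- specimen_jar: bystander: clear jar with a yellow cap, 68 wide, 75 mm tall; origin at the middle of its underside
- tip_box: bystander: blue pipette-tip box with a clear lid, 85 x 120, 65 mm tall; origin at the middle of its underside
- cassette_a: bystander: white reagent cassette with a green band, 36 x 90, 62 mm tall; origin at the middle of its underside
- cassette_b: bystander: white reagent cassette with a teal band, 36 x 90, 62 mm tall; origin at the middle of its underside

How it is judged:
By the outcome, as a careful person would: the job done as asked, in the order asked, and still so for the second after the job is handed in, with the robot touching nothing.
It also fails if it takes over 72 s, if anything falls off the work surface, if the arm or the gripper's body presses on something with over 40 N, if the wrist force passes 120 N, or if a joint passes its speed limit or range.

## Robot

A 6-joint arm with a two-finger parallel gripper is mounted at the origin on the work surface. World frame = base frame: x ahead of the robot, y to its left, z up, the work surface at z = 0. Lengths are in m, angles in rad, forces in N, time in s.
With the tool pointing down it reaches from about 0.35 to 0.975 m from the base axis. Payload 4.9 kg.
Tool frame: the origin (TCP) lies at the centre of the arm's flange, where the gripper is bolted on; the fingertips stand 173 mm ahead of it and the grasp point (between the pads) lies 155 mm ahead of it (ctrl.finger_overhang is the distance from the TCP to the fingertips, in m); z points along the fingers, y is the direction in which the jaws open and shut (so a half turn about z gives the same grasp; the last joint's range is limited). The gripper opens to 85 mm and grips with 20 to 120 N. Pads are 22 mm wide; open, the fingers measure 114 mm over their backs; the gripper's body (76 mm by 85 mm) begins 54 mm behind the grasp point. The pads swing forward as they close: fully open they stand 13 mm farther back than shut.
Start: joints at [1.109, 0.053, 1.613, -0, 1.476, -0.119], TCP at [0.21, 0.589, 0.405] pointing down, gripper open.
Joint ranges: [-3.01, 3.01], [-1.01, 2.22], [0.06, 2.58], [-1.02, 4.17], [0.09, 2.62], [-3.14, 3.14]. Speed limits (rad/s): [2.57, 2.57, 3.14, 3.14, 3.14, 3.14].

## Interface

Orientations are given as a rotation vector (axis times angle).
In Python, from station import ctrl, eyes, spotter gives the robot as it stands.
- The arm moves only by the shell command python3 -m crank 'ROWS' [FORCE]. ROWS is JSON, a list of rows, each a list of 7 numbers: the turn, a rotation vector about the tool's x, y, z in rad, then the shift along the tool's x, y, z in mm, then the closure, from -1 (fully open) to 1 (shut). A call has 1 to 8 rows; each row shifts and turns the pose as measured when the row begins, along the tool's axes as they then stand; what a row does not reach is not made up. A row lasts 1/12 s, in which the tool goes at most 41.7 mm and 7.16 degrees, less where a joint would pass 70% of its speed; a pose out of reach is approached as far as the arm can. A call is refused whole if a number of a shift passes 41.7 or a number of a turn 0.125, either way. A call with a gripper value outside its range is refused whole. The fingers move at their own pace and stop on an object; FORCE is the grip in N (left out, the last holds). Time passes only in rows, so rows that do not move let the fingers close. It gives the time, the measured TCP pose, the force and the opening at its end, in the units of the state.
- ctrl.get_obs(): the state, without advancing time (a new reading comes with each control period).
- eyes.get_image(name): name is "scene" or "side" or "wrist"; returns a dict with "image" (480x640x3 uint8, red, green, blue), "vertical_fov" (degrees; the focal length in pixels is half the picture's height over the tangent of half this angle, whatever the lens; pixels are square), "cx", "cy" (the principal point, pixels), "rvec" (rotation vector, rad) and "tvec" (3), from world to camera coordinates, as OpenCV has them; the wrist camera has in their place "mount" (4x4, takes a point from camera to tool coordinates, whose origin is the TCP and whose axes are the flange's). Camera axes: x right, y down, z forward; pixel columns grow to the right and rows downward; lengths in m; the calibration is good to about 2 mm. A picture is of the moment at which its call begins: read the wrist's pose just before it. There is no depth.
- ctrl.finish_job(): hands the job in, once; it reports no verdict.
Trained networks look in a picture, given as the dict that the camera call returned (one of the last four; its "shot" number tells which), for a name from the list of things; names that differ only in an ending like _2 or _b are one class to them, and where a whole thing is asked for, a point or a joint stands for the part that bears it (a point fixed in the world has none). Each returns a list of dicts, best first, with "confidence" (0 to 1); they miss things now and then, are a little off and sometimes report something else, mostly with a low value. They report only what shows in the picture. A call takes as long as a camera call.
- spotter.look_for(query, picture): "centre" ([x, y, z] in m, in world coordinates, good to about 4 mm: the middle of the surface that is visible of it).
- spotter.outline_of(query, picture): "region" (480x640 bool, what is visible of it).
- spotter.mark_of(query, picture): "centre" ([x, y, z] in m, in world coordinates, good to about 4 mm: a listed point, or the origin of a listed thing).
The state is a dict: "t": time; "q": joint angles; "dq": joint speeds; "effort": joint torques, N m; "tool_pos": TCP position; "tool_rot": TCP orientation; "contact_force": force on the tool from outside, world axes, zero at the start; "wrist_torque": the same for the moment, N m; "opening": finger opening in m.
Only numpy, scipy, OpenCV 4.12 (cv2) and the standard library are available. Lean on these libraries where they do the work, as an engineer would, in place of code of your own. Each camera call takes 0.05 s, during which the arm holds its last target.

## Working session

There is one attempt and no reset: what is moved stays moved. The work goes in short steps, Python scripts to look and compute and a shell command to move; the robot and the scene stay as the last step left them, time stands still between calls to the robot, and variables do not carry over. Pictures are saved under pics/ and viewed, and the job is handed in when it is done.

```bash
mkdir -p pics; ls
cat > h.py <<'E'
import numpy as np, cv2, json
from scipy.spatial.transform import Rotation as R
from station import ctrl, eyes, spotter
def save(p,n): cv2.imwrite('pics/'+n+'.png', p['image'][:,:,::-1])
E
python3 - <<'E'
from h import *
o=ctrl.get_obs(); print(o)
for n in ['scene','side']:
    p=eyes.get_image(n); save(p,n+'0')
    print({k:v for k,v in p.items() if k!='image'})
    for q in ['shelf_grip','panel_mark','shelf','loader','stand']:
        r=spotter.mark_of(q,p); print(n,q,[(np.round(x['centre'],4),round(x['confidence'],2)) for x in r[:2]])
E
```

```text
pics
{'t': 0.0, 'q': array([ 1.10901764e+00,  5.33415115e-02,  1.61429447e+00,  2.42884506e-06,
        1.47600804e+00, -1.19001627e-01]), 'dq': array([-0.00071128, -0.00084692,  0.00020279, -0.00040763,  0.00084161,
       -0.00055698]), 'effort': array([ 5.50229543e-04, -3.93697286e+01, -3.70171773e+01, -2.33061082e-04,
        7.05918777e-03,  3.35082788e-06]), 'tool_pos': array([0.20994314, 0.58839509, 0.40347189]), 'tool_rot': array([-5.35700352e-01, -3.09498228e+00,  3.08569897e-03]), 'contact_force': array([ 0.28418897, -0.02789119,  0.07730152]), 'wrist_torque': array([0.02964778, 0.00398245, 0.02947238]), 'opening': 0.0852662391847071}
{'vertical_fov': 50.14587987843961, 'cx': 316.5413053701088, 'cy': 238.60036241542105, 'rvec': array([ 2.45922471,  0.66095899, -0.20911481]), 'tvec': array([-0.57390302, -0.10991079,  1.51492689]), 'shot': 1}
scene shelf_grip [(array([0.5399, 0.2987, 0.0822]), 0.75), (array([0.5286, 0.4712, 0.0027]), 0.7)]
scene panel_mark [(array([ 0.5258, -0.2897,  0.1558]), 0.73)]
scene shelf [(array([0.5433, 0.2936, 0.0221]), 0.83)]
scene loader [(array([0.5394, 0.2918, 0.0007]), 0.71), (array([ 0.55  , -0.2082, -0.0029]), 0.7)]
scene stand [(array([0.5418, 0.2912, 0.0015]), 0.92), (array([ 0.4142, -0.0066, -0.0017]), 0.65)]
{'vertical_fov': 52.68549744638174, 'cx': 327.9475541131343, 'cy': 235.76149953001533, 'rvec': array([ 2.38732845, -0.34218326,  0.14630148]), 'tvec': array([-0.54485301,  0.29460012,  1.08846624]), 'shot': 2}
side shelf_grip [(array([0.5432, 0.299 , 0.0821]), 0.94)]
side panel_mark [(array([ 0.5292, -0.2902,  0.1537]), 0.75)]
side shelf [(array([0.5409, 0.2889, 0.0238]), 0.93)]
side loader [(array([ 0.5495, -0.2045,  0.0007]), 0.61)]
side stand [(array([ 0.5386,  0.2995, -0.0014]), 0.81)]
```

View pics/scene0.png

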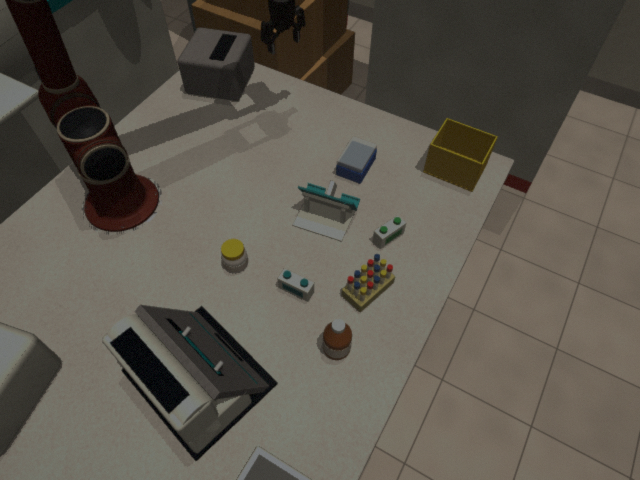

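View pics/side0.png

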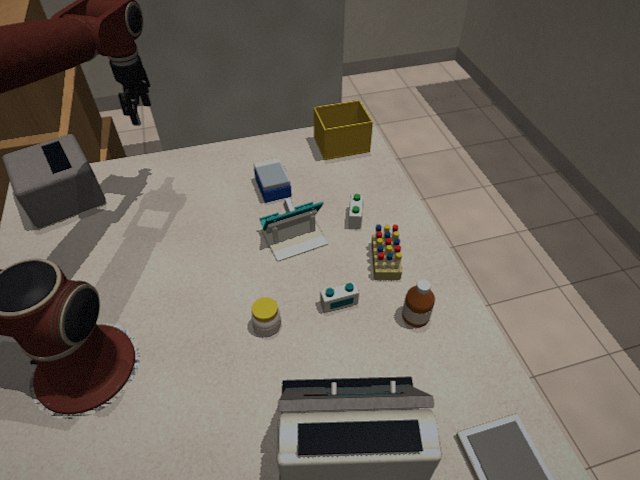

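Run:
```python
from h import *
a=cv2.imread('pics/scene0.png');b=cv2.imread('pics/side0.png')
def c(im,x,y,w,h,s): return cv2.resize(im[y:y+h,x:x+w],None,fx=s,fy=s,interpolation=cv2.INTER_CUBIC)
cv2.imwrite('pics/z1.png',np.hstack([c(a,100,290,190,170,2),c(a,270,150,140,113,3)[:340]]))
cv2.imwrite('pics/z2.png',np.hstack([c(b,260,350,190,140,2)[:260],c(b,240,180,100,87,3)[:260]]))
```

```text
Traceback (most recent call last):
ValueError: all the input array dimensions except for the concatenation axis must match exactly, but along dimension 0, the array at index 0 has size 340 and the array at index 1 has size 339
```

```bash
python3 -m crank '[[0.1,0,0,0,0,0,-1],[0.1,0,0,0,0,0,-1]]'
python3 - <<'E'
from h import *
o=ctrl.get_obs();print(o['q'],o['tool_pos'],'\n',R.from_rotvec(o['tool_rot']).as_matrix().round(3))
p=eyes.get_image('wrist');print(p['mount'],p['vertical_fov'],p['cx'],p['cy'])
E
```

```text
t: 0.77
tool_pos: [0.2097, 0.5879, 0.4056]
tool_rot: [-0.527, -3.046, 0.312]
contact_force: [-0.4, 0.4, -1.6]
opening: 0.0859
[ 1.11298797  0.10149863  1.56352994 -0.02356231  1.67936065 -0.11505966] [0.20971169 0.58787587 0.4056463 ] 
 [[-0.942  0.329 -0.068]
 [ 0.336  0.922 -0.191]
 [-0.    -0.203 -0.979]]
[[ 8.86582240e-04 -9.52511300e-01 -3.04501949e-01  7.81976954e-02]
 [ 9.99998416e-01  1.31443862e-03 -1.20011317e-03  1.77321393e-04]
 [ 1.54337047e-03 -3.04500403e-01  9.52510957e-01  3.08429606e-02]
 [ 0.00000000e+00  0.00000000e+00  0.00000000e+00  1.00000000e+00]] 65.41601108728504 316.5402744145412 238.48027177390586
```

Run:
```python
from h import *
a=cv2.imread('pics/scene0.png');b=cv2.imread('pics/side0.png')
def c(im,x,y,w,h,W,H): return cv2.resize(im[y:y+h,x:x+w],(W,H),interpolation=cv2.INTER_CUBIC)
cv2.imwrite('pics/z1.png',np.vstack([np.hstack([c(a,150,300,100,75,400,300),c(a,280,165,100,75,400,300)]),np.hstack([c(b,270,365,180,75,480,200),c(b,240,190,100,62,320,200)])]))
```

```text
(no output)
```

View pics/z1.png

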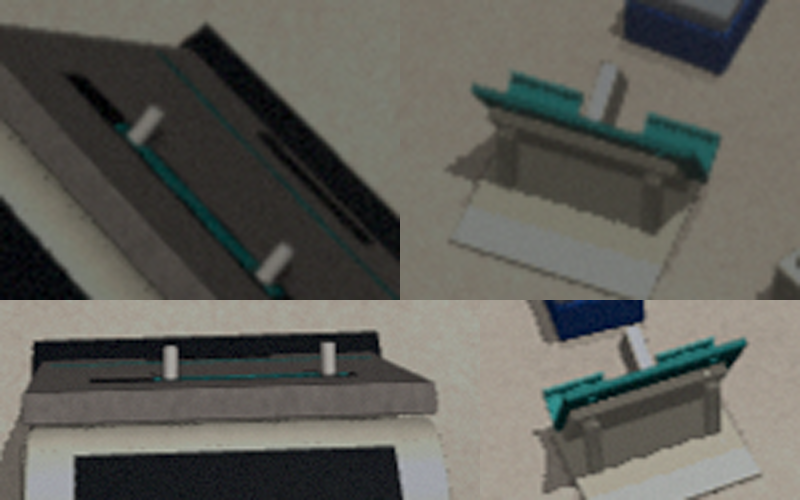

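```bash
cat >> h.py <<'E'
def ray(p,uv):
    f=240/np.tan(np.radians(p['vertical_fov']/2))
    d=np.array([(uv[0]-p['cx'])/f,(uv[1]-p['cy'])/f,1.])
    if 'mount' in p:
        T=np.eye(4);T[:3,:3]=R.from_rotvec(p['tool_rot']).as_matrix();T[:3,3]=p['tool_pos'];T=T@p['mount']
        return T[:3,3],T[:3,:3]@d/np.linalg.norm(d)
    Rm=R.from_rotvec(p['rvec']).as_matrix()
    return -Rm.T@p['tvec'],Rm.T@d/np.linalg.norm(d)
def tri(*rs):
    A=0;b=0
    for o,d in rs:
        P=np.eye(3)-np.outer(d,d);A=A+P;b=b+P@o
    x=np.linalg.solve(A,b)
    return x,[np.linalg.norm((np.eye(3)-np.outer(d,d))@(x-o))*1000 for o,d in rs]
def proj(p,X):
    f=240/np.tan(np.radians(p['vertical_fov']/2))
    if 'mount' in p:
        T=np.eye(4);T[:3,:3]=R.from_rotvec(p['tool_rot']).as_matrix();T[:3,3]=p['tool_pos'];T=T@p['mount']
        c=np.linalg.inv(T)@np.r_[X,1];c=c[:3]
    else: c=R.from_rotvec(p['rvec']).as_matrix()@X+p['tvec']
    return c[:2]/c[2]*f+[p['cx'],p['cy']]
def wrist():
    o=ctrl.get_obs();p=eyes.get_image('wrist');p['tool_pos']=o['tool_pos'];p['tool_rot']=o['tool_rot'];return p
E
python3 - <<'E'
from h import *
a=eyes.get_image('scene');b=eyes.get_image('side')
for n,u,v in [('shL',(298.5,187),(261.6,218.1)),('shR',(357.3,209.5),(322.8,202.8)),('pinbaseA',(185,333.7),(334.1,394.2)),('pinbaseB',(215.5,369.5),(393.7,392))]:
    x,e=tri(ray(a,u),ray(b,v));print(n,x.round(4),np.round(e,1))
for q in ['tip_box','cassette','specimen_jar','reagent_bottle']:
  for p in (a,b):
    r=spotter.mark_of(q if q!='cassette' else 'cassette_b',p);print(q,[(np.round(x['centre'],3),round(x['confidence'],2)) for x in r[:2]])
E
```

```text
shL [0.4631 0.2466 0.0963] [6.5 6.5]
shR [0.6367 0.2687 0.0838] [7.7 7.7]
pinbaseA [ 0.4953 -0.2791  0.1485] [0.8 0.8]
pinbaseB [ 0.6019 -0.3101  0.1536] [1.2 1.2]
tip_box [(array([ 0.53 ,  0.469, -0.   ]), 0.77)]
tip_box [(array([0.538, 0.298, 0.001]), 0.52)]
cassette [(array([ 0.596,  0.008, -0.006]), 0.85), (array([0.73 , 0.281, 0.002]), 0.68)]
cassette [(array([0.732, 0.279, 0.001]), 0.86), (array([0.599, 0.008, 0.001]), 0.63)]
specimen_jar [(array([ 0.409, -0.004, -0.003]), 0.71)]
specimen_jar [(array([ 0.601,  0.006, -0.001]), 0.63), (array([ 0.415, -0.003, -0.003]), 0.61)]
reagent_bottle [(array([ 0.769, -0.08 ,  0.001]), 0.59)]
reagent_bottle [(array([ 0.767, -0.081, -0.002]), 0.85)]
```

```bash
cat >> h.py <<'E'
def target(yaw,tilt=30,flip=1):
    # yaw deg of shelf frame about z (0: front faces +y); tool z = -shelf z
    n=R.from_euler('z',yaw,degrees=True).as_matrix()
    t=np.radians(tilt)
    z=n@np.array([0,-np.cos(t),-np.sin(t)]); x=n@np.array([0,-np.sin(t),np.cos(t)])
    return np.c_[x,np.cross(z,x),z]
def rel(Rt,pt=None):
    o=ctrl.get_obs();Rc=R.from_rotvec(o['tool_rot']).as_matrix()
    rv=R.from_matrix(Rc.T@Rt).as_rotvec();print('turn',rv.round(4),'n',np.linalg.norm(rv)/.125)
    if pt is not None:
        d=pt-o['tool_pos'];print('shift tool mm',(Rc.T@d*1000).round(1),'world',(d*1000).round(1),'in target axes',(Rt.T@d*1000).round(1))
E
python3 - <<'E'
from h import *
rel(target(0),np.array([.53,.52,.27]))
E
```

```text
turn [ 0.8495  0.5145 -1.7446] n 16.059765863586588
shift tool mm [-324.5   69.5  124.1] world [ 320.2  -68.1 -135.4] in target axes [ -83.2 -320.2  126.6]
```

```bash
python3 -m crank '[[0.053,0.032,-0.108,-20,4,0,-1],[0.053,0.032,-0.108,-20,4,0,-1],[0.053,0.032,-0.108,-20,0,0,-1],[0.053,0.032,-0.108,-20,0,0,-1],[0.053,0.032,-0.108,0,0,0,-1],[0.053,0.032,-0.108,0,0,0,-1],[0.053,0.032,-0.108,0,0,0,-1],[0.053,0.032,-0.108,0,0,0,-1]]'
python3 - <<'E'
from h import *
print(ctrl.get_obs()['q'].round(3))
rel(target(0),np.array([.53,.52,.27]))
E
```

```text
t: 1.98
tool_pos: [0.293, 0.579, 0.3982]
tool_rot: [0.705, -2.525, 0.71]
contact_force: [-0.1, -0.1, -0.8]
opening: 0.0856
[ 1.003  0.278  1.411 -0.109  2.12  -1.137]
turn [ 0.4268  0.2611 -0.869 ] n 8.021759531943495
shift tool mm [-230.3 -132.9   73.4] world [ 237.   -59.  -128.2] in target axes [ -81.5 -237.   115.1]
```

```bash
python3 -m crank '[[0.053,0.032,-0.108,-28,-16,0,-1],[0.053,0.032,-0.108,-26,-20,0,-1],[0.053,0.032,-0.108,-23,-24,0,-1],[0.053,0.032,-0.108,-18,-27,0,-1],[0.053,0.032,-0.108,-15,-29,0,-1],[0.053,0.032,-0.108,-10,-30,0,-1],[0.053,0.032,-0.108,-6,-30,0,-1],[0.053,0.032,-0.108,0,-30,0,-1]]'
python3 - <<'E'
from h import *
print(ctrl.get_obs()['q'].round(3))
rel(target(0),np.array([.53,.52,.27]))
p=wrist(); save(p,'w1')
print(spotter.mark_of('shelf_grip',p)[:2])
E
```

```text
t: 2.65
tool_pos: [0.5483, 0.5538, 0.3617]
tool_rot: [1.59, -1.588, 0.909]
contact_force: [0.3, 0.7, 0.3]
opening: 0.0855
[ 0.779  0.625  1.066 -0.817  2.141 -2.568]
turn [-0.0004  0.0079  0.0006] n 0.0632195747891435
shift tool mm [-61.9  18.3  75.6] world [-18.3 -33.8 -91.7] in target axes [-62.5  18.3  75.1]
[{'centre': [0.543, 0.2984, 0.0834], 'confidence': 0.71}, {'centre': [0.5383, 0.2938, -0.0006], 'confidence': 0.35}]
```

View pics/w1.png

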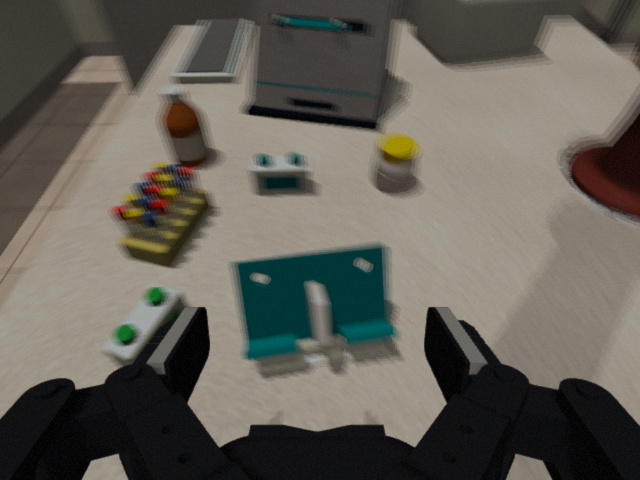

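Run:
```python
from h import *
p=wrist(); save(p,'w2')
a=p['image'][:,:,::-1]
cv2.imwrite('pics/w2z.png',np.vstack([cv2.resize(a[235:365,225:405],(720,520),interpolation=cv2.INTER_CUBIC)]))
print(spotter.mark_of('shelf_grip',p)[:1],spotter.mark_of('panel_mark',p)[:1],spotter.mark_of('stand',p)[:1])
for uv in [(260,279),(363,265)]:
    o,d=ray(p,uv); print((o+d*(.0978-o[2])/d[2]).round(4))
```

```text
[{'centre': [0.5415, 0.2989, 0.0861], 'confidence': 0.6}] [{'centre': [0.5297, -0.293, 0.1534], 'confidence': 0.67}] [{'centre': [0.5365, 0.2921, 0.0006], 'confidence': 0.58}]
[0.6082 0.2603 0.0978]
[0.5004 0.2429 0.0978]
```

View pics/w2z.png

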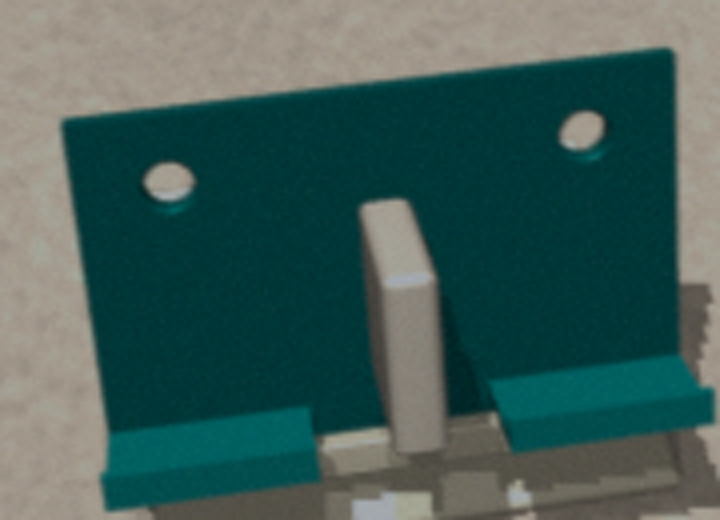

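Run:
```python
from h import *
p=wrist()
z=np.array([(170,182),(582,131),(65,121),(672,50),(103,474),(713,392),(320,446),(515,418)],float)
uv=z/4+[225,235]-0.4
X=np.array([(35,55,-30),(35,-55,-30),(55,80,-30),(55,-80,-30),(-29,80,-1),(-29,-80,-1),(-29,25,-1),(-29,-25,-1)],float)/1000
f=240/np.tan(np.radians(p['vertical_fov']/2));K=np.array([[f,0,p['cx']],[0,f,p['cy']],[0,0,1]])
T=np.eye(4);T[:3,:3]=R.from_rotvec(p['tool_rot']).as_matrix();T[:3,3]=p['tool_pos'];T=T@p['mount']
ok,rv,tv=cv2.solvePnP(X,uv,K,None)
pr=cv2.projectPoints(X,rv,tv,K,None)[0][:,0];print((pr-uv).round(1).tolist())
C=np.eye(4);C[:3,:3]=cv2.Rodrigues(rv)[0];C[:3,3]=tv[:,0]
W=T@C;print(W.round(4))
print('yaw',np.degrees(np.arctan2(W[1,1],W[0,1])),'tilt',np.degrees(np.arcsin(W[2,2])))
```

```text
[[0.5, 0.2], [0.4, 0.6], [-0.1, -0.1], [0.0, 0.4], [-0.5, 0.5], [0.7, -1.0], [-0.1, -0.4], [-0.9, -0.2]]
[[ 0.0659  0.9871 -0.1462  0.5356]
 [-0.5482  0.1583  0.8212  0.2983]
 [ 0.8337  0.026   0.5515  0.083 ]
 [ 0.      0.      0.      1.    ]]
yaw 9.109892336337778 tilt 33.47263965248748
```

```bash
cat > kin.py <<'E'
from h import *
from scipy.optimize import least_squares
S=[([1.10901764,5.33415115e-02,1.61429447,0,1.47600804,-1.19001627e-01],[0.20994314,0.58839509,0.40347189],[-5.35700352e-01,-3.09498228,3.08569897e-03]),
([1.11298797,0.10149863,1.56352994,-0.02356231,1.67936065,-0.11505966],[0.20971169,0.58787587,0.4056463],None)]
E
python3 - <<'E'
from h import *
o=ctrl.get_obs();q=o['q'];Rm=R.from_rotvec(o['tool_rot']).as_matrix()
ry=lambda a:R.from_euler('y',a).as_matrix();rz=lambda a:R.from_euler('z',a).as_matrix()
for s in(1,-1):
  for s6 in (1,-1):
    M=rz(q[0])@ry(q[1]+q[2])@rz(s*q[3])@ry(q[4])@rz(s6*q[5])
    print(s,s6,(M.T@Rm).round(3).tolist())
print(repr(o['q']),repr(o['tool_pos']),repr(o['tool_rot']))
E
```

```text
1 1 [[0.0, -1.0, -0.0], [1.0, 0.0, 0.0], [0.0, -0.0, 1.0]]
1 -1 [[-0.919, -0.394, -0.0], [0.394, -0.919, -0.0], [0.0, -0.0, 1.0]]
-1 1 [[-0.883, -0.465, 0.062], [0.172, -0.198, 0.965], [-0.436, 0.863, 0.255]]
-1 -1 [[-0.505, -0.001, -0.863], [-0.744, -0.505, 0.436], [-0.436, 0.863, 0.255]]
array([ 0.7813849 ,  0.62095627,  1.06859129, -0.81250995,  2.14308992,
       -2.55850729]) array([0.54570313, 0.5546426 , 0.36342088]) array([ 1.58686616, -1.5973281 ,  0.90949262])
```

```bash
cat > kin.py <<'E'
from h import *
from scipy.optimize import least_squares
ry=lambda a:R.from_euler('y',a).as_matrix();rz=lambda a:R.from_euler('z',a).as_matrix()
S=[([1.10901764,5.33415115e-02,1.61429447,0,1.47600804,-1.19001627e-01],[0.20994314,0.58839509,0.40347189]),
([1.11298797,0.10149863,1.56352994,-0.02356231,1.67936065,-0.11505966],[0.20971169,0.58787587,0.4056463]),
([1.003,.278,1.411,-.109,2.12,-1.137],[.293,.579,.3982]),
([0.7813849,0.62095627,1.06859129,-0.81250995,2.14308992,-2.55850729],[0.54570313,0.5546426,0.36342088])]
def fk(q,P):
    a1,h,L1,a3,L2,d6,dy=P
    M=rz(q[0])@ry(q[1]+q[2])@rz(q[3])@ry(q[4])@rz(q[5])@rz(np.pi/2)
    p=np.array([a1,0,h])+ry(q[1])@[0,0,L1]+ry(q[1]+q[2])@[a3,dy,L2]
    return rz(q[0])@p+M[:,2]*d6,M
def fitP():
    # weak prior keeps it sane
    f=lambda P:np.r_[np.ravel([(fk(q,P)[0]-p)/.0005 for q,p in S]),(P-P0)/.3]
    P0=np.array([0,.3,.4,0,.4,.1,0])
    r=least_squares(f,P0);return r.x,r
P,_r=fitP()
lo=np.array([-3.01,-1.01,.06,-1.02,.09,-3.14]);hi=np.array([3.01,2.22,2.58,4.17,2.62,3.14])
def ik(p,M,q0):
    def f(q):
        pp,MM=fk(q,P);return np.r_[(pp-p)*1000,R.from_matrix(MM.T@M).as_rotvec()*200]
    r=least_squares(f,np.clip(q0,lo+.01,hi-.01),bounds=(lo,hi));return r.x,np.abs(r.fun).max()
E
python3 - <<'E'
from kin import *
print(P.round(4),np.abs(_r.fun[:-7]).max()*.5)
q0=np.array(S[3][0])
zof=lambda T:T[:,2]
for name,g,yaw in [('stand',np.array([.539,.2985,.083]),9.5),('hang',np.array([.549,-.2946,.151]),-15.5)]:
  for tilt in (30,40,50,60,70,80):
    # grip point
    F=target(yaw,30);fx=F[:,0];fz=-F[:,2]
    gp=g if name=='stand' else g-.036*fx+.036*fz
    M=target(yaw,tilt)
    for st in (q0,np.array([-.2,.6,1.2,-.9,1.8,-1.5]),np.array([0,.6,1.2,2.5,1.8,0]),np.array([0,.6,1.2,3.5,1.8,1.])):
      for fl in (0,1):
        MM=M@rz(np.pi*fl)
        q,e=ik(gp-.155*M[:,2],MM,st)
        if e<2: print(name,tilt,fl,q.round(2),round(e,1))
E
```

```text
Traceback (most recent call last):
NameError: name '_r' is not defined
```

```bash
cat > t.py <<'E'
from kin import *
import kin
print(P.round(4),np.abs(kin._r.fun[:-7]).max()*.5)
q0=np.array(S[-1][0])
for name,g,yaw in [('stand',np.array([.539,.2985,.083]),9.5),('hang',np.array([.549,-.2946,.151]),-15.5)]:
  for tilt in (30,40,50,60,70):
    F=target(yaw,30);fx=F[:,0];fz=-F[:,2]
    gp=g if name=='stand' else g-.036*fx+.036*fz
    M=target(yaw,tilt);seen=[]
    for st in (q0,np.array([-.2,.6,1.2,-.9,1.8,-1.5]),np.array([0,.6,1.2,2.5,1.8,0]),np.array([0,.6,1.2,3.5,1.8,1.])):
      for fl in (0,1):
        q,e=ik(gp-.155*M[:,2],M@rz(np.pi*fl),st)
        if e<3 and not any(np.abs(q-s).max()<.02 for s in seen): seen.append(q);print(name,tilt,fl,q.round(2),round(e,1))
E
python3 t.py
```

```text
[-5.000e-04  2.391e-01  4.265e-01  9.680e-02  6.105e-01  1.061e-01
  7.420e-02] 0.04967448405057695
stand 30 0 [ 0.7   0.58  1.5  -0.85  1.71 -2.43] 0.0
stand 30 1 [ 0.7   0.58  1.5  -0.85  1.71  0.71] 0.0
stand 40 0 [ 0.67  0.5   1.54 -0.74  1.61 -2.47] 0.0
stand 40 1 [ 0.67  0.5   1.54 -0.74  1.61  0.67] 0.0
stand 50 0 [ 0.63  0.42  1.59 -0.61  1.51 -2.52] 0.0
stand 50 1 [ 0.63  0.42  1.59 -0.61  1.51  0.62] 0.0
stand 60 0 [ 0.58  0.35  1.63 -0.48  1.41 -2.59] 0.0
stand 60 1 [ 0.58  0.35  1.63 -0.48  1.41  0.55] 0.0
stand 70 0 [ 0.52  0.28  1.68 -0.34  1.32 -2.68] 0.0
stand 70 1 [ 0.52  0.28  1.68 -0.34  1.32  0.46] 0.0
hang 40 0 [-0.21  0.24  1.77 -0.9   1.34 -2.76] 0.0
hang 40 1 [-0.21  0.24  1.77 -0.9   1.34  0.38] 0.0
hang 50 0 [-0.26  0.19  1.77 -0.73  1.28 -2.88] 0.0
hang 50 1 [-0.26  0.19  1.77 -0.73  1.28  0.26] 0.0
hang 60 0 [-0.32  0.15  1.77 -0.55  1.25 -3.01] 0.0
hang 60 1 [-0.32  0.15  1.77 -0.55  1.25  0.13] 0.0
hang 70 0 [-0.39  0.12  1.76 -0.37  1.24 -3.14] 0.6
hang 70 1 [-0.39  0.12  1.76 -0.37  1.24 -0.  ] 0.0
```

Run:
```python
from h import *
M=target(9.5,50); g=np.array([.539,.2985,.083])
rel(M,g-.245*M[:,2]); rel(M,g-.155*M[:,2])
```

```text
turn [ 0.1265 -0.3372 -0.1141] n 3.0226056332966866
shift tool mm [-28.2  32.8 134. ] world [ -32.7 -100.8  -92.7] in target axes [ 12.4  48.9 131.5]
turn [ 0.1265 -0.3372 -0.1141] n 3.0226056332966866
shift tool mm [-58.4  23.4 218.3] world [ -23.1 -157.9 -161.7] in target axes [ 12.4  48.9 221.5]
```

```bash
python3 -m crank '[[0.042,-0.112,-0.038,0,0,0,-1],[0.042,-0.112,-0.038,0,0,0,-1],[0.042,-0.112,-0.038,0,0,0,-1],[0,0,0,4,16,33,-1],[0,0,0,4,16,33,-1],[0,0,0,4,16,33,-1],[0,0,0,0,0,30,-1],[0,0,0,0,0,0,-1]]'
python3 - <<'E'
from h import *
p=wrist(); save(p,'w3')
M=target(9.5,50); g=np.array([.539,.2985,.083])
rel(M,g-.155*M[:,2])
print(spotter.mark_of('shelf_grip',p)[:2])
F=target(9.5,30)
a=p['image'][:,:,::-1].copy()
for X in [(25,7,13),(-25,7,13),(25,-7,13),(-25,-7,13),(0,0,13),(35,55,-30),(35,-55,-30),(55,80,-30),(55,-80,-30),(-29,80,-1),(-29,-80,-1)]:
    X=np.array(X)/1000; W=g+F[:,0]*X[0]-F[:,1]*X[1]-F[:,2]*X[2]
    u=proj(p,W);cv2.circle(a,tuple(int(v) for v in u),2,(0,0,255),-1)
cv2.imwrite('pics/w3o.png',a)
E
```

```text
t: 3.67
tool_pos: [0.5029, 0.4592, 0.2746]
tool_rot: [2.008, -1.684, 0.722]
contact_force: [-0.3, 0.0, -1.6]
opening: 0.0852
turn [-0.0186  0.0187  0.0019] n 0.21162404908196178
shift tool mm [  4.4  -6.8 100.4] world [ 19.5 -64.1 -75.3] in target axes [  2.5  -8.6 100.4]
[{'centre': [0.5416, 0.3012, 0.0872], 'confidence': 0.67}]
```

View pics/w3o.png

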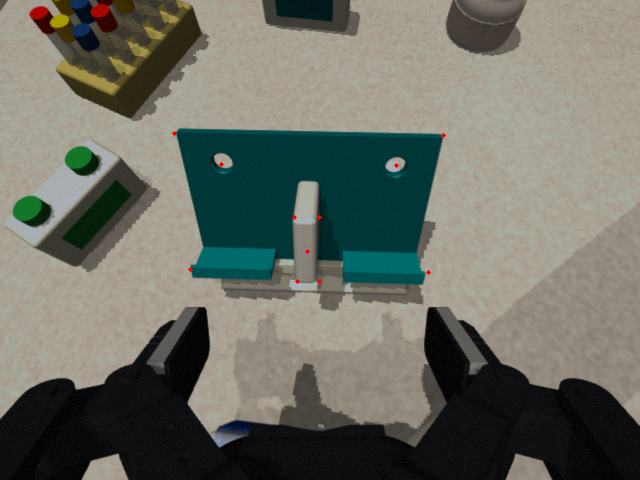

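Run:
```python
from h import *
from scipy.optimize import least_squares
p=wrist(); a=p['image'][:,:,::-1]
cv2.imwrite('pics/w3z.png',cv2.resize(a[115:305,170:450],(800,543),interpolation=cv2.INTER_CUBIC))
```

```text
(no output)
```

View pics/w3z.png

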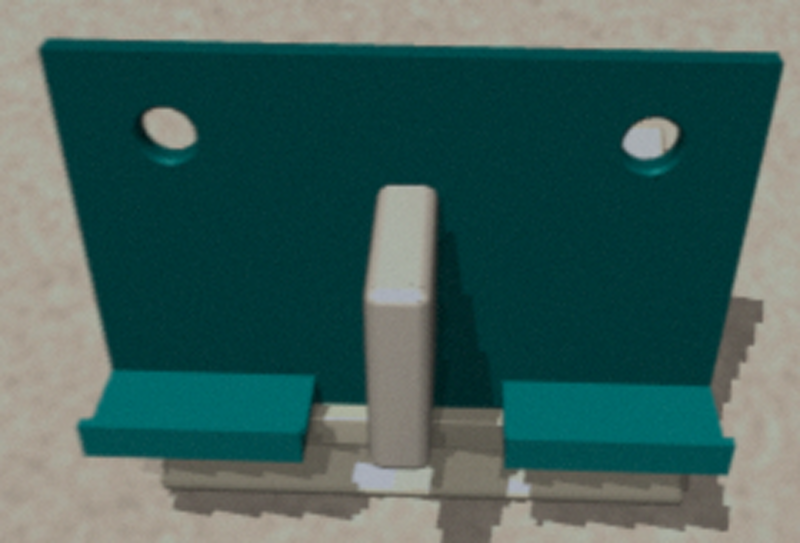

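Run:
```python
from h import *
from scipy.optimize import least_squares
p=wrist()
uv=np.array([(43,53),(780,63),(167,135),(652,146),(81,424),(306,432),(505,440),(732,443)],float)/(800/280)+[170,115]-.3
X=np.array([(55,80,-30),(55,-80,-30),(35,55,-30),(35,-55,-30),(-29,80,-1),(-29,25,-1),(-29,-25,-1),(-29,-80,-1)])/1000
def f(v,tilt=None):
    F=target(v[3],v[4] if tilt is None else tilt);g=v[:3]
    return np.ravel([proj(p,g+F[:,0]*x[0]-F[:,1]*x[1]-F[:,2]*x[2])-u for x,u in zip(X,uv)])
for t in (None,30):
    r=least_squares(f,[.539,.2985,.083,9.5,30],args=(t,),x_scale=[.01,.01,.01,1,1]);print(r.x.round(4),r.fun.round(1))
g=r.x[:3];F=target(r.x[3],30)
# fin centreline lateral check
for x,u in (((25,0,13),(400,297)),((-25,0,13),(398,463))):
    x=np.array(x)/1000;print(proj(p,g+F[:,0]*x[0]-F[:,1]*x[1]-F[:,2]*x[2]),np.array(u)/(800/280)+[170,115])
M=target(r.x[3],50);rel(M,g-.155*M[:,2])
```

```text
[ 0.5426  0.298   0.0807  8.4246 30.0811] [-0.2 -0.3  0.2  0.5  0.7  0.7 -0.5  0.1 -0.2  0.4 -1.3 -0.3  0.5 -1.1
  0.6 -0. ]
[ 0.5426  0.298   0.0806  8.4236 30.    ] [-0.3 -0.3  0.3  0.5  0.7  0.7 -0.5  0.1 -0.1  0.4 -1.3 -0.3  0.5 -1.2
  0.6 -0. ]
[309.13621027 214.99768246] [310.   218.95]
[310.03413243 276.63313538] [309.3  277.05]
turn [-0.0379  0.0231  0.0123] n 0.3687148355652436
shift tool mm [  2.8  -8.5 108.4] world [ 22.7 -67.  -82.6] in target axes [  0.2 -12.6 108. ]
```

```bash
python3 -m crank '[[-0.038,0.023,0.012,0,-8,0,-1],[0,0,0,0,-5,10,-1],[0,0,0,0,0,25,-1],[0,0,0,0,0,25,-1],[0,0,0,0,0,20,-1],[0,0,0,0,0,0,-1]]'
python3 - <<'E'
from h import *
M=target(8.4,50);g=np.array([.5426,.298,.0806]);rel(M,g-.155*M[:,2])
E
```

```text
t: 4.37
tool_pos: [0.5306, 0.4221, 0.2305]
tool_rot: [1.984, -1.71, 0.728]
contact_force: [-1.0, 0.5, 0.3]
opening: 0.0853
turn [-0.023   0.0143 -0.0071] n 0.22371194539542053
shift tool mm [-0.4  7.2 39.7] world [ -2.6 -25.5 -31.1] in target axes [-1.   6.3 39.8]
```

```bash
python3 -m crank '[[-0.023,0.014,-0.007,0,6,10,-1],[0,0,0,0,0,18,-1],[0,0,0,0,0,14,-1],[0,0,0,0,0,0,-1],[0,0,0,0,0,0,-1]]'
python3 - <<'E'
from h import *
M=target(8.4,50);g=np.array([.5426,.298,.0806]);rel(M,g-.155*M[:,2])
p=wrist();save(p,'w4');print(ctrl.get_obs()['q'].round(3))
E
```

```text
t: 4.78
tool_pos: [0.53, 0.3964, 0.2011]
tool_rot: [1.967, -1.699, 0.717]
contact_force: [0.0, 0.6, 0.2]
opening: 0.0851
turn [-0.004   0.0029 -0.0021] n 0.043157843284462954
shift tool mm [-1.4  2.   1.1] world [-2.   0.1 -1.7] in target axes [-1.4  2.   1.1]
[ 0.622  0.433  1.571 -0.609  1.512 -2.51 ]
```

View pics/w4.png

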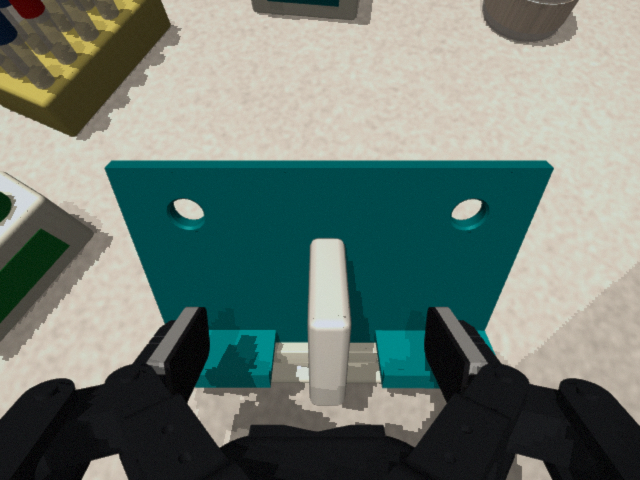

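```bash
python3 -m crank '[[0,0,0,0,4.5,3,-1],[0,0,0,0,0,0,-1],[0,0,0,0,0,0,0.3],[0,0,0,0,0,0,0.3]]' 60
python3 - <<'E'
from h import *
M=target(8.4,50);g=np.array([.5426,.298,.0806]);rel(M,g-.155*M[:,2])
p=wrist();save(p,'w5')
E
```

```text
t: 5.17
tool_pos: [0.5257, 0.3957, 0.2013]
tool_rot: [1.97, -1.701, 0.719]
contact_force: [-0.8, -0.9, 0.3]
opening: 0.0637
turn [-0.0078  0.0049 -0.0031] n 0.07787551285005125
shift tool mm [-1.7 -2.5  1.2] world [ 2.4  0.9 -2. ] in target axes [-1.7 -2.5  1.2]
```

View pics/w5.png

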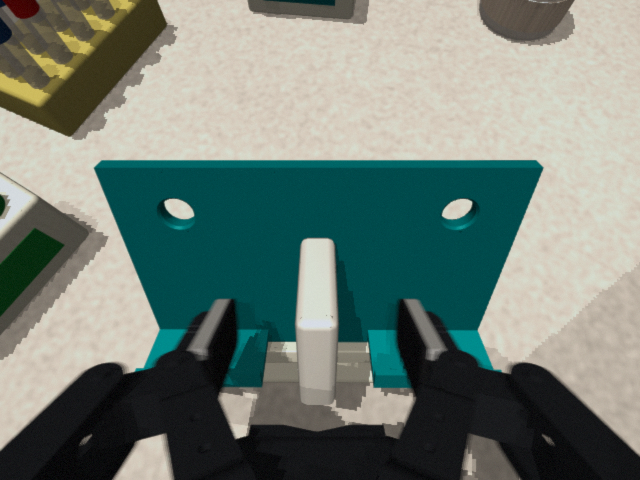

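```bash
python3 -m crank '[[0,0,0,0,0,0,1],[0,0,0,0,0,0,1],[0,0,0,0,0,0,1],[0,0,0,0,0,0,1],[0,0,0,0,0,0,1],[0,0,0,0,0,0,1]]' 115
python3 - <<'E'
from h import *
o=ctrl.get_obs();print(o['contact_force'],o['wrist_torque'],o['tool_pos'],o['tool_rot'])
p=wrist();save(p,'w6')
E
```

```text
t: 5.72
tool_pos: [0.5259, 0.3966, 0.2028]
tool_rot: [1.971, -1.702, 0.719]
contact_force: [-0.2, 0.2, 0.0]
opening: 0.0128
[-0.19757993  0.16759769  0.02924825] [ 0.2637717   0.17691854 -0.02144532] [0.52588565 0.39660292 0.2027664 ] [ 1.97138128 -1.70221006  0.71941493]
```

View pics/w6.png

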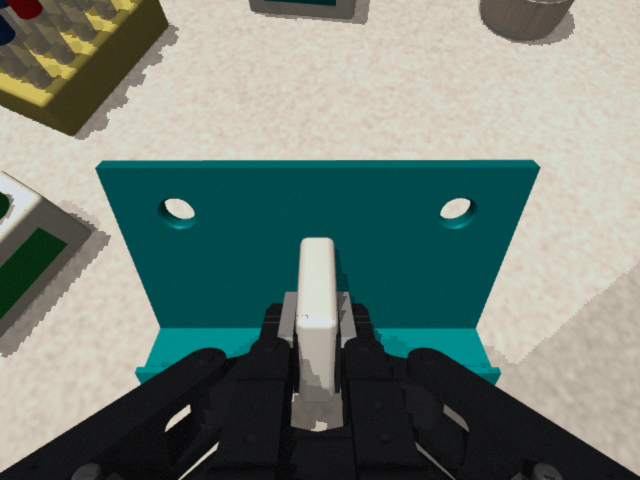

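```bash
python3 -m crank '[[0,0,0,6,0,-8,1],[0,0,0,13,0,-16,1],[0,0,0,20,0,-24,1],[0,0,0,25,0,-30,1],[0,0,0,25,0,-30,1],[0,0,0,0,0,0,1],[0,0,0,0,0,0,1]]'
python3 - <<'E'
from h import *
o=ctrl.get_obs();print(o['contact_force'],o['wrist_torque'])
p=wrist();save(p,'w7')
E
```

```text
t: 6.35
tool_pos: [0.5228, 0.395, 0.342]
tool_rot: [1.971, -1.694, 0.705]
contact_force: [-0.9, -0.4, -5.4]
opening: 0.0125
[-0.88357624 -0.35124508 -5.37283549] [ 0.72552626  0.11160365 -0.01640135]
```

View pics/w7.png

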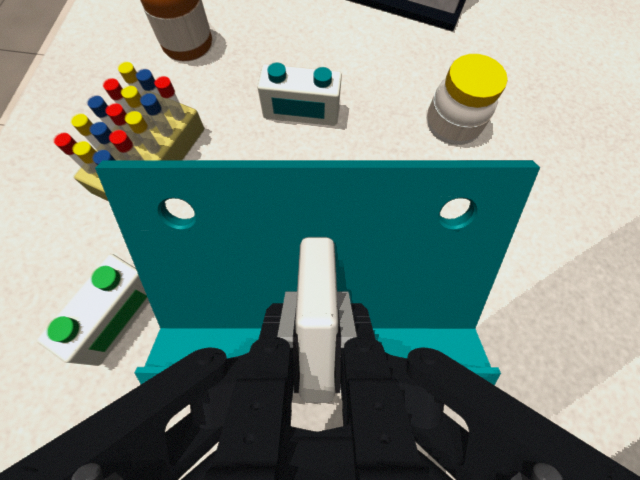

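Run:
```python
import cv2
a=cv2.imread('pics/w7.png')
z=lambda x,y:cv2.resize(a[y:y+75,x:x+100],(400,300),interpolation=cv2.INTER_CUBIC)
import numpy as np
cv2.imwrite('pics/w7z.png',np.vstack([np.hstack([z(95,155),z(445,155)]),np.hstack([z(120,310),z(420,310)])]))
```

```text
(no output)
```

View pics/w7z.png

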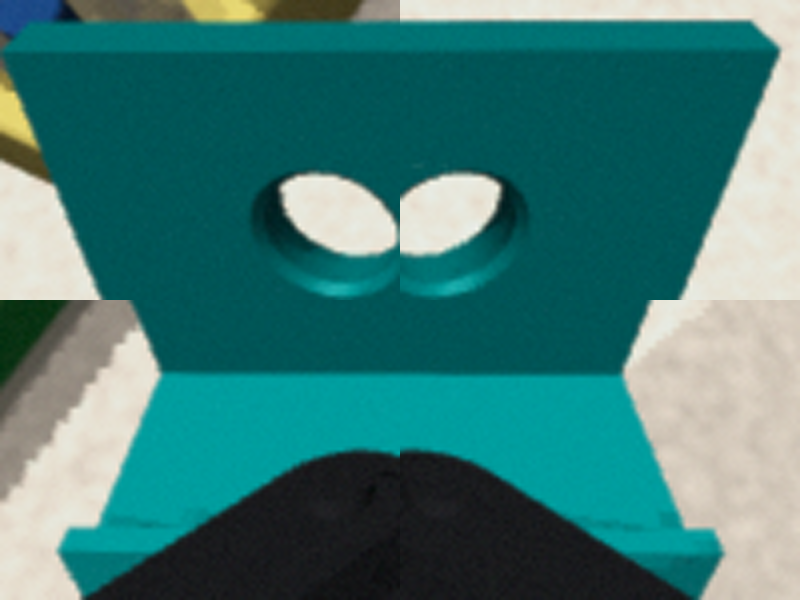

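```bash
cat >> h.py <<'E'
def fitshelf():
    from scipy.optimize import least_squares
    p=eyes.get_image('wrist');p['tool_pos']=np.zeros(3);p['tool_rot']=np.zeros(3)
    uv=np.array([(96.2,168),(539.5,167.8),(177,213.6),(458.7,213.6),(135,373.2),(500.5,373.2)])-.1
    X=np.array([(55,80,-30),(55,-80,-30),(35,55,-30),(35,-55,-30),(-29,80,-1),(-29,-80,-1)])/1000
    # shelf axes in tool: nominal x_s = x tool rotated about y
    B=np.diag([1.,-1,-1])
    def f(v):
        Q=B@R.from_rotvec(v[3:]).as_matrix()
        return np.ravel([proj(p,v[:3]+Q@x)-u for x,u in zip(X,uv)])
    r=least_squares(f,[0,0,.155,0,-.35,0],x_scale=[.01]*3+[.1]*3)
    T=np.eye(4);T[:3,:3]=B@R.from_rotvec(r.x[3:]).as_matrix();T[:3,3]=r.x[:3]
    return T,r
E
python3 - <<'E'
from h import *
T,r=fitshelf();print(T.round(4),r.x.round(4),r.fun.round(1))
o=ctrl.get_obs();M=R.from_rotvec(o['tool_rot']).as_matrix()
print((M@T[:3,:3]).round(3),M@T[:3,3]+o['tool_pos'])
E
```

```text
[[ 9.388e-01 -1.500e-03 -3.444e-01 -8.000e-04]
 [-1.500e-03 -1.000e+00  3.000e-04  7.000e-04]
 [-3.444e-01  2.000e-04 -9.388e-01  1.575e-01]
 [ 0.000e+00  0.000e+00  0.000e+00  1.000e+00]] [-0.0008  0.0007  0.1575  0.     -0.3516  0.0015] [-0.3 -0.1  0.4 -0.   0.9  0.4 -1.   0.3 -0.5 -0.3  0.4 -0.3]
[[ 0.08   0.989 -0.127]
 [-0.496  0.15   0.855]
 [ 0.864 -0.005  0.503]] [0.53668704 0.29610626 0.21990065]
```

```bash
cat > v.py <<'E'
from kin import *
T,r=fitshelf();np.save('T.npy',T)
p=eyes.get_image('wrist')
pm=np.array([.5486,-.2946,.151])
F=target(-15.5,30);n=np.array([-F[0,2],-F[1,2],0]);n/=np.linalg.norm(n)
q0=ctrl.get_obs()['q']
for tilt in (40,45,50):
  for d in (.25,.30,.35):
    for z in (.4,.45,.5):
      M=target(-15.5,tilt);t=pm+n*d;t[2]=z
      p['tool_pos']=t;p['tool_rot']=R.from_matrix(M).as_rotvec()
      u=proj(p,pm+.02*n)
      q,e=ik(t,M,q0)
      g=M@T[:3,3]+t
      print(tilt,d,z,u.round(),e.round(1),q.round(2),'grip',g.round(3))
E
python3 v.py
```

```text
40 0.25 0.4 [316. 264.] 0.0 [-0.08  0.11  1.62 -0.85  1.61 -2.89] grip [ 0.583 -0.169  0.298]
40 0.25 0.45 [316. 288.] 0.0 [-0.08  0.08  1.57 -0.86  1.66 -2.95] grip [ 0.583 -0.169  0.348]
40 0.25 0.5 [316. 307.] 0.0 [-0.08  0.05  1.52 -0.86  1.72 -3.02] grip [ 0.583 -0.169  0.398]
40 0.3 0.4 [316. 217.] 0.0 [-0.    0.15  1.58 -0.84  1.67 -2.85] grip [ 0.596 -0.121  0.298]
40 0.3 0.45 [316. 245.] 0.0 [-0.    0.12  1.53 -0.84  1.72 -2.91] grip [ 0.596 -0.121  0.348]
40 0.3 0.5 [316. 267.] 0.0 [-0.    0.09  1.47 -0.86  1.78 -2.97] grip [ 0.596 -0.121  0.398]
40 0.35 0.4 [316. 178.] 0.0 [ 0.07  0.2   1.53 -0.82  1.73 -2.8 ] grip [ 0.609 -0.073  0.298]
40 0.35 0.45 [316. 207.] 0.0 [ 0.07  0.16  1.48 -0.83  1.78 -2.86] grip [ 0.609 -0.073  0.348]
40 0.35 0.5 [316. 232.] 0.0 [ 0.07  0.14  1.42 -0.84  1.83 -2.92] grip [ 0.609 -0.073  0.398]
45 0.25 0.4 [316. 231.] 0.0 [-0.09  0.1   1.62 -0.77  1.59 -2.9 ] grip [ 0.585 -0.16   0.288]
45 0.25 0.45 [316. 255.] 0.0 [-0.09  0.07  1.57 -0.77  1.65 -2.96] grip [ 0.585 -0.16   0.338]
45 0.25 0.5 [316. 274.] 0.0 [-0.09  0.05  1.51 -0.78  1.71 -3.02]
[... 737 characters left out ...]
69  1.63 -2.97] grip [ 0.588 -0.15   0.329]
50 0.25 0.5 [316. 242.] 0.0 [-0.1   0.04  1.51 -0.69  1.7  -3.02] grip [ 0.588 -0.15   0.379]
50 0.3 0.4 [316. 147.] 0.0 [-0.02  0.13  1.58 -0.67  1.62 -2.86] grip [ 0.601 -0.102  0.279]
50 0.3 0.45 [316. 177.] 0.0 [-0.02  0.1   1.53 -0.68  1.68 -2.91] grip [ 0.601 -0.102  0.329]
50 0.3 0.5 [316. 201.] 0.0 [-0.02  0.08  1.47 -0.69  1.75 -2.96] grip [ 0.601 -0.102  0.379]
50 0.35 0.4 [316. 103.] 0.0 [ 0.05  0.17  1.53 -0.66  1.67 -2.81] grip [ 0.615 -0.054  0.279]
50 0.35 0.45 [316. 137.] 0.0 [ 0.05  0.14  1.48 -0.67  1.73 -2.86] grip [ 0.615 -0.054  0.329]
50 0.35 0.5 [316. 163.] 0.0 [ 0.05  0.12  1.42 -0.68  1.8  -2.91] grip [ 0.615 -0.054  0.379]
```

Run:
```python
from h import *
n=np.array([np.sin(np.radians(15.5)),np.cos(np.radians(15.5)),0])
M=target(-15.5,50);t=np.array([.5486,-.2946,0])+.31*n;t[2]=.385;print(t);rel(M,t)
```

```text
[0.6314439  0.00412544 0.385     ]
turn [-0.2627  0.0024  0.3273] n 3.357508379829357
shift tool mm [339.1 -49.2 221.8] world [ 108.8 -390.7   45.9] in target axes [ 295.7 -209.3  188.1]
```

```bash
python3 -m crank '[[-0.026,0,0.033,15,-2,10,1],[-0.026,0,0.033,30,-6,20,1],[-0.026,0,0.033,30,-8,20,1],[-0.026,0,0.033,29,-10,19,1],[-0.026,0,0.033,29,-11,19,1],[-0.026,0,0.033,29,-13,18,1],[-0.026,0,0.033,28,-14,18,1],[-0.026,0,0.033,28,-16,18,1]]'
python3 - <<'E'
from h import *
M=target(-15.5,50);rel(M,np.array([.6314,.0041,.385]))
E
```

```text
t: 7.22
tool_pos: [0.5975, 0.1301, 0.3482]
tool_rot: [1.618, -1.933, 0.565]
contact_force: [0.7, 0.6, -3.3]
opening: 0.0127
turn [-0.031  -0.0108  0.0823] n 0.7089411769187304
shift tool mm [114.3 -55.7  47.1] world [  33.9 -126.    36.8] in target axes [109.7 -66.3  44. ]
```

```bash
python3 -m crank '[[-0.01,-0.003,0.027,29,-14,12,1],[-0.01,-0.003,0.027,29,-16,12,1],[-0.01,-0.003,0.027,25,-16,12,1],[0,0,0,18,-12,8,1],[0,0,0,0,0,0,1],[0,0,0,0,0,0,1]]'
python3 - <<'E'
from h import *
M=target(-15.5,50);rel(M,np.array([.6314,.0041,.385]))
p=wrist();save(p,'w8');o=ctrl.get_obs();print(o['contact_force'],o['q'].round(2))
print(spotter.mark_of('panel_mark',p)[:1])
a=p['image'][:,:,::-1]
cv2.imwrite('pics/w8z.png',cv2.resize(a[40:190,180:460],(800,429),interpolation=cv2.INTER_CUBIC))
E
```

```text
t: 7.72
tool_pos: [0.6305, 0.0001, 0.3653]
tool_rot: [1.514, -2.004, 0.534]
contact_force: [0.2, 0.3, -3.7]
opening: 0.0124
turn [ 0.0255 -0.0083  0.003 ] n 0.21576038866266325
shift tool mm [  9.7   0.7 -17.6] world [ 0.9  4.  19.7] in target axes [  9.5   0.2 -17.7]
[ 0.75268548 -0.24414679 -3.43935926] [-0.01  0.17  1.6  -0.67  1.61 -2.82]
[{'centre': [0.5277, -0.2908, 0.1528], 'confidence': 0.95}]
```

View pics/w8.png

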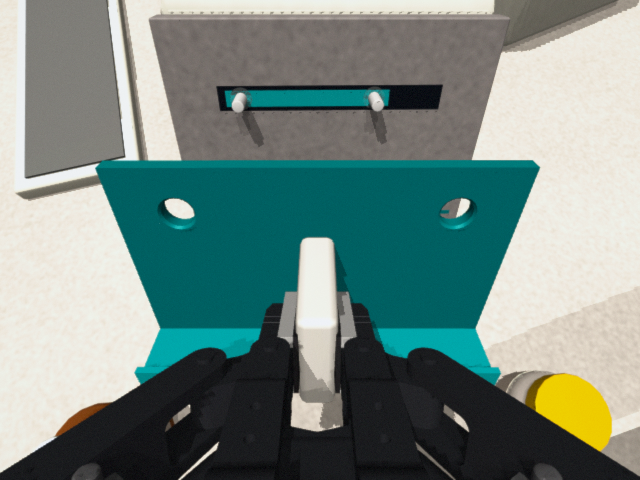

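View pics/w8z.png

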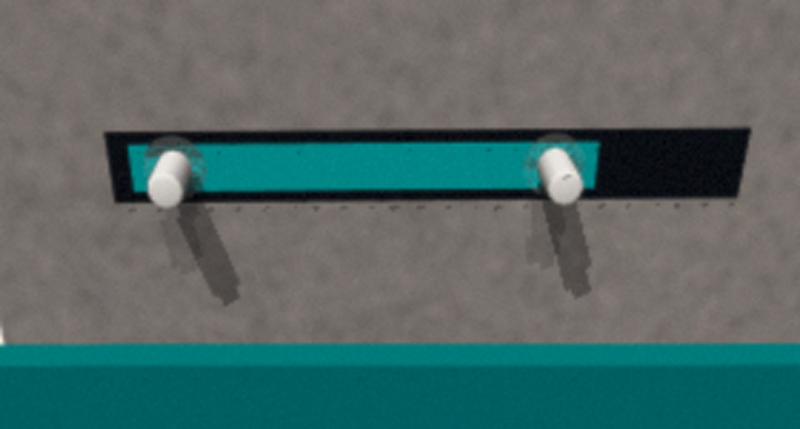

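```bash
cat > fitpan.py <<'E'
from h import *
from scipy.optimize import least_squares
def fitpan(p,tips,bases,v0=[.5486,-.2946,.153,-15.5,30],tiltfree=False,wb=.5):
    def f(v):
        F=target(v[3],v[4] if tiltfree else 30);r=[]
        for s,u in zip((1,-1),tips): r.append(proj(p,v[:3]-F[:,1]*.055*s-F[:,2]*.022)-u)
        for s,u in zip((1,-1),bases): r.append((proj(p,v[:3]-F[:,1]*.055*s)-u)*wb)
        return np.ravel(r)
    return least_squares(f,v0,x_scale=[.01,.01,.01,1,1])
E
python3 - <<'E'
from fitpan import *
p=wrist()
z=lambda l:np.array(l)/(800/280)+[180,40]-.3
r=fitpan(p,z([(166,191),(567,188)]),z([(175,160),(552,156)]));print(r.x.round(4),r.fun.round(1))
r=fitpan(p,z([(166,191),(567,188)]),z([(175,160),(552,156)]),tiltfree=True);print(r.x.round(4),r.fun.round(1))
E
```

```text
[  0.547   -0.2952   0.1519 -14.384   30.    ] [-0.1 -0.4 -0.1 -0.6  0.1  0.9  0.4  1.1]
[  0.5467  -0.296    0.1533 -14.3839  24.7102] [-0.   0.1 -0.2 -0.1  0.  -0.1  0.4  0.1]
```

```bash
cat > goal.py <<'E'
from kin import *
T=np.load('T.npy')
def goal(pm,yaw,dx,d,dy=0,quiet=False):
    F=target(yaw,30);B=np.c_[F[:,0],-F[:,1],-F[:,2]]  # shelf axes
    g=pm+B@np.array([-.035+dx,dy,.036+d])
    M=B@T[:3,:3].T; t=g-M@T[:3,3]
    if not quiet: rel(M,t)
    return t,M
E
python3 - <<'E'
from goal import *
pm=np.array([.547,-.2953,.152])
t,M=goal(pm,-14.4,-.03,.062);q,e=ik(t,M,ctrl.get_obs()['q']);print(q.round(2),e)
p=eyes.get_image('wrist');p['tool_pos']=t;p['tool_rot']=R.from_matrix(M).as_rotvec()
print(proj(p,pm-M[:,2]*0))
E
```

```text
turn [ 0.0358 -0.011  -0.0082] n 0.3065796907315103
shift tool mm [  4.6   1.3 134.9] world [-28.6 -86.6 -99.5] in target axes [  6.1   6.2 134.7]
[-0.15  0.19  1.75 -0.71  1.35 -2.82] 3.3306690738754696e-13
[317.42345994  84.81202691]
```

```bash
python3 -m crank '[[0.036,-0.011,-0.008,3,4,10,1],[0,0,0,3,2,25,1],[0,0,0,0,0,30,1],[0,0,0,0,0,30,1],[0,0,0,0,0,25,1],[0,0,0,0,0,0,1],[0,0,0,0,0,0,1]]'
python3 - <<'E'
from goal import *
pm=np.array([.547,-.2953,.152])
goal(pm,-14.4,-.03,.062)
p=wrist();save(p,'w9');o=ctrl.get_obs();print(o['contact_force'],o['q'].round(2))
a=p['image'][:,:,::-1]
cv2.imwrite('pics/w9z.png',cv2.resize(a[30:180,180:460],(800,429),interpolation=cv2.INTER_CUBIC))
E
```

```text
t: 8.5
tool_pos: [0.6037, -0.0674, 0.275]
tool_rot: [1.573, -1.997, 0.572]
contact_force: [-0.2, 0.3, -2.2]
opening: 0.0121
turn [-0.0137  0.0035  0.0113] n 0.1445782585023967
shift tool mm [ 7.6 -2.1 17.8] world [ -1.9 -17.2  -8.9] in target axes [ 7.5 -2.4 17.8]
[-1.01409832  0.33292165 -4.41765032] [-0.12  0.18  1.75 -0.7   1.37 -2.83]
```

View pics/w9.png

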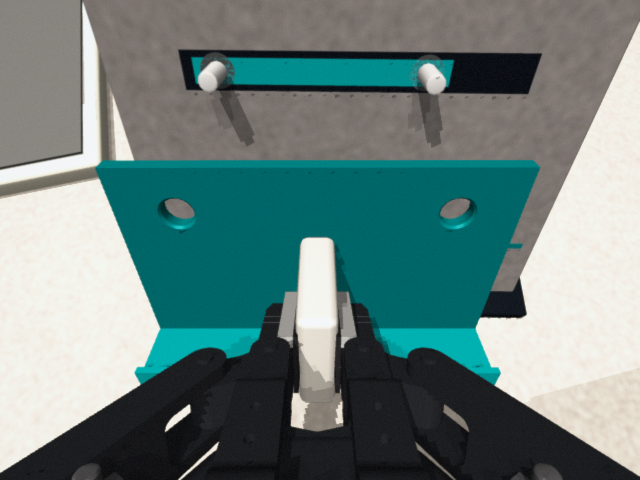

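View pics/w9z.png

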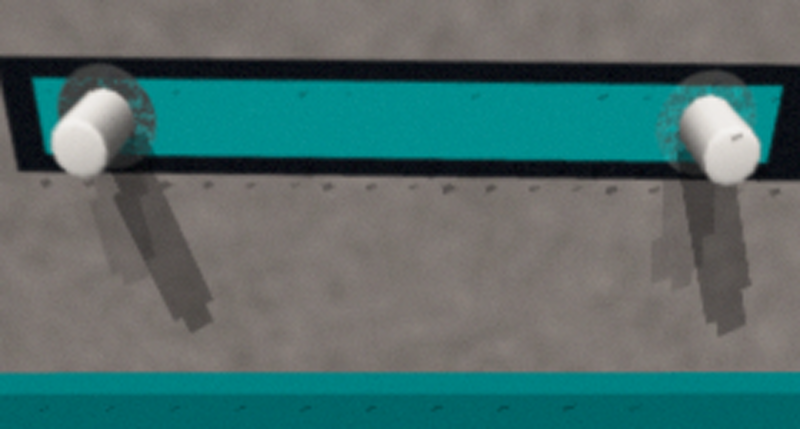

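Run:
```python
from fitpan import *
from goal import goal
p=wrist()
z=lambda l:np.array(l)/(800/280)+[180,30]-.3
for tf in (False,True):
    r=fitpan(p,z([(80,149),(731,157)]),z([(107,112),(708,118)]),tiltfree=tf,wb=.5);print(r.x.round(4),r.fun.round(1))
    goal(r.x[:3],r.x[3],0,.034)
```

```text
[  0.5463  -0.2956   0.1507 -14.503   30.    ] [-0.2 -0.2  0.3 -0.3  0.3  0.4 -0.7  0.6]
turn [-0.0157  0.0038  0.0125] n 0.16306739421839422
shift tool mm [44.9 -1.  35.6] world [-12.3 -56.    1.2] in target axes [44.7 -2.2 35.7]
[  0.5462  -0.2959   0.1512 -14.5029  28.0685] [-0.1  0.   0.2  0.   0.3 -0.2 -0.6  0. ]
turn [-0.0157  0.0038  0.0125] n 0.16305559286124932
shift tool mm [45.5 -1.  35.4] world [-12.4 -56.3   1.8] in target axes [45.3 -2.2 35.5]
```

```bash
python3 -m crank '[[-0.016,0.004,0.012,18,-1,6,1],[0,0,0,18,-1,10,1],[0,0,0,8,0,10,1],[0,0,0,0,0,5,1],[0,0,0,0,0,0,1],[0,0,0,0,0,0,1]]'
cat > st.py <<'E'
from goal import *
import sys
pm=np.array([.5463,-.2957,.151]);yaw=-14.5
def state():
    o=ctrl.get_obs();M=R.from_rotvec(o['tool_rot']).as_matrix()
    F=target(yaw,30);B=np.c_[F[:,0],-F[:,1],-F[:,2]]
    g=M@T[:3,3]+o['tool_pos'];h=B.T@(g-pm)*1000-[-35,0,36]
    S=R.from_matrix(B.T@M@T[:3,:3]).as_rotvec()
    print('t',round(o['t'],2),'shelf off pins: x %.1f y %.1f z(gap to home) %.1f'%tuple(h),'rot deg',np.degrees(S).round(2))
    print('force in panel axes',(B.T@o['contact_force']).round(1),'torque',(B.T@o['wrist_torque']).round(2))
    # tool axes directions of panel axes
    return o
if __name__=='__main__':
    state()
    B=target(yaw,30);B=np.c_[B[:,0],-B[:,1],-B[:,2]]
    o=ctrl.get_obs();M=R.from_rotvec(o['tool_rot']).as_matrix()
    print('panel xyz in tool',(M.T@B).round(3).T.tolist())
    a=[float(v) for v in sys.argv[1:]] or [0,.034]
    goal(pm,yaw,a[0],a[1],a[2] if len(a)>2 else 0)
E
python3 st.py
```

```text
t: 9.1
tool_pos: [0.596, -0.1157, 0.2867]
tool_rot: [1.558, -2.007, 0.577]
contact_force: [0.4, 0.4, -3.1]
opening: 0.0126
t 9.1 shelf off pins: x 4.0 y 4.5 z(gap to home) 46.0 rot deg [ 0.7   0.08 -0.3 ]
force in panel axes [-2.9  0.3 -1.1] torque [ 0.    0.73 -0.03]
panel xyz in tool [[0.938, -0.007, -0.346], [-0.002, -1.0, 0.014], [-0.346, -0.012, -0.938]]
turn [-0.0133  0.0014 -0.0008] n 0.10750039530099222
shift tool mm [ 0.2  2.6 12.6] world [-4.4 -7.4 -9.6] in target axes [ 0.2  2.4 12.7]
```

```bash
python3 -m crank '[[-0.014,0.002,0,0,2.5,6,1],[0,0,0,0,0,6,1],[0,0,0,0,0,0,1],[0,0,0,0,0,0,1]]'; python3 st.py
```

```text
t: 9.43
tool_pos: [0.5918, -0.121, 0.276]
tool_rot: [1.551, -2.004, 0.561]
contact_force: [-0.4, 0.9, -3.4]
opening: 0.0125
t 9.43 shelf off pins: x -2.0 y -0.6 z(gap to home) 35.3 rot deg [-0.02  0.01  0.1 ]
force in panel axes [-3.3 -0.6 -1.1] torque [0.02 0.66 0.01]
panel xyz in tool [[0.939, 0.0, -0.345], [0.0, -1.0, -0.001], [-0.345, 0.001, -0.939]]
turn [0.001  0.0002 0.0016] n 0.014937690456367853
shift tool mm [ 2.3 -0.4  0.5] world [-0.1 -2.1  1.1] in target axes [ 2.3 -0.4  0.5]
```

```bash
python3 -m crank '[[0,0,0,2.1,-0.5,-0.8,1],[0,0,0,2,0,5.5,1],[0,0,0,0,0,0,1],[0,0,0,0,0,0,1]]'; python3 st.py 0 .026
python3 - <<'E'
from h import *
p=wrist();save(p,'w10');a=p['image'][:,:,::-1]
z=lambda x,y:cv2.resize(a[y:y+60,x:x+80],(400,300),interpolation=cv2.INTER_CUBIC)
b=eyes.get_image('side');save(b,'side1');s=eyes.get_image('scene')
bb=b['image'][:,:,::-1];ss=s['image'][:,:,::-1]
cv2.imwrite('pics/w10z.png',np.vstack([np.hstack([z(140,180),z(420,180)]),np.hstack([cv2.resize(bb[340:430,280:400],(400,300)),cv2.resize(ss[290:380,150:270],(400,300))])]))
E
```

```text
t: 9.77
tool_pos: [0.5905, -0.1272, 0.2742]
tool_rot: [1.552, -2.003, 0.56]
contact_force: [0.5, -0.4, -3.1]
opening: 0.0123
t 9.77 shelf off pins: x -0.4 y -0.2 z(gap to home) 28.9 rot deg [-0.02  0.01  0.18]
force in panel axes [-2.6  0.6 -1.8] torque [ 0.03  0.67 -0.02]
panel xyz in tool [[0.939, 0.002, -0.345], [0.001, -1.0, -0.001], [-0.345, 0.001, -0.939]]
turn [0.0014 0.0002 0.0028] n 0.02525547894460325
shift tool mm [ 1.4 -0.   2.5] world [-0.7 -2.6 -1.1] in target axes [ 1.4 -0.   2.5]
```

View pics/w10z.png

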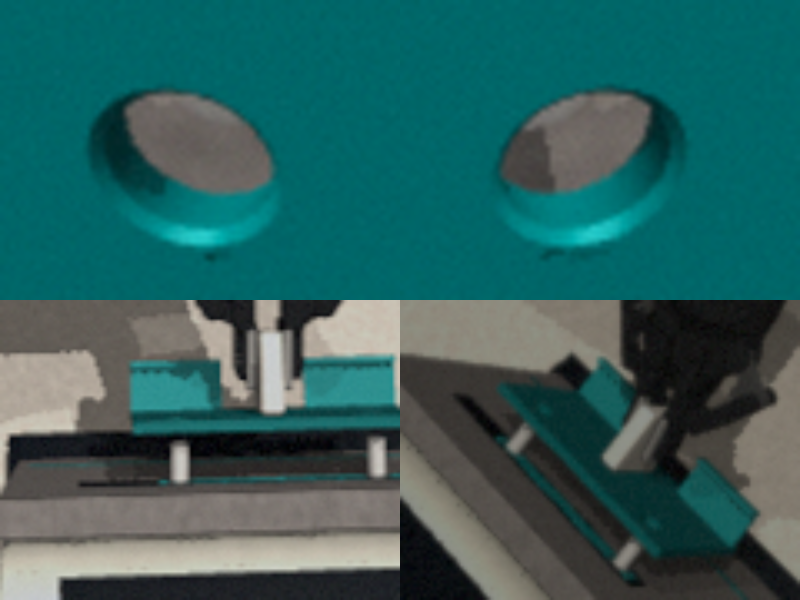

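```bash
python3 -m crank '[[0,0,0.002,1.3,0,2.2,1],[0,0,0,0.9,0,1.9,1],[0,0,0,0,0,0,1]]'; python3 st.py 0 .022
```

```text
t: 10.17
tool_pos: [0.5895, -0.1315, 0.2726]
tool_rot: [1.551, -2.005, 0.562]
contact_force: [-0.3, 0.2, -3.0]
opening: 0.0123
t 10.17 shelf off pins: x 0.4 y -0.1 z(gap to home) 24.2 rot deg [-0.03  0.01  0.05]
force in panel axes [-2.7 -0.4 -1.4] torque [ 0.    0.73 -0.02]
panel xyz in tool [[0.939, -0.001, -0.345], [-0.001, -1.0, -0.001], [-0.345, 0.001, -0.939]]
turn [0.0008 0.0002 0.0007] n 0.008529656246289563
shift tool mm [0.4 0.  2.2] world [-0.4 -1.7 -1.5] in target axes [0.4 0.  2.2]
```

```bash
python3 -m crank '[[0,0,0,0.3,0,2,1],[0,0,0,0.7,0,1.9,1],[0,0,0,0,0,0,1]]'; python3 st.py 0 .02
```

```text
t: 10.42
tool_pos: [0.5886, -0.1351, 0.2701]
tool_rot: [1.55, -2.005, 0.562]
contact_force: [0.1, 0.1, -2.8]
opening: 0.0126
t 10.42 shelf off pins: x 0.0 y -0.1 z(gap to home) 19.8 rot deg [-0.04  0.01  0.04]
force in panel axes [-2.5  0.1 -1.3] torque [-0.03  0.66  0.  ]
panel xyz in tool [[0.939, -0.001, -0.345], [-0.001, -1.0, -0.001], [-0.345, 0.001, -0.939]]
turn [0.0008 0.0002 0.0005] n 0.00794589158163009
shift tool mm [-0.1  0.  -0.2] world [0.  0.2 0.1] in target axes [-0.1  0.  -0.2]
```

```bash
python3 -m crank '[[0,0,0,0.7,0,1.9,1],[0,0,0,0.7,0,1.9,1],[0,0,0,0,0,0,1]]'; python3 st.py 0 .016
python3 - <<'E'
from h import *
p=wrist();save(p,'w11');a=p['image'][:,:,::-1]
z=lambda x,y:cv2.resize(a[y:y+60,x:x+80],(400,300),interpolation=cv2.INTER_CUBIC)
cv2.imwrite('pics/w11z.png',np.hstack([z(140,180),z(420,180)]))
E
```

```text
t: 10.67
tool_pos: [0.5875, -0.1389, 0.2677]
tool_rot: [1.55, -2.005, 0.562]
contact_force: [0.4, -0.2, -3.2]
opening: 0.0125
t 10.67 shelf off pins: x -0.0 y -0.2 z(gap to home) 15.2 rot deg [-0.04  0.01  0.05]
force in panel axes [-2.8  0.4 -1.7] torque [-0.04  0.71 -0.03]
panel xyz in tool [[0.939, -0.001, -0.345], [-0.001, -1.0, -0.001], [-0.345, 0.001, -0.939]]
turn [0.001  0.0002 0.0005] n 0.009200487227614925
shift tool mm [-0.3 -0.  -0.8] world [0.2 0.7 0.4] in target axes [-0.3 -0.  -0.8]
```

View pics/w11z.png

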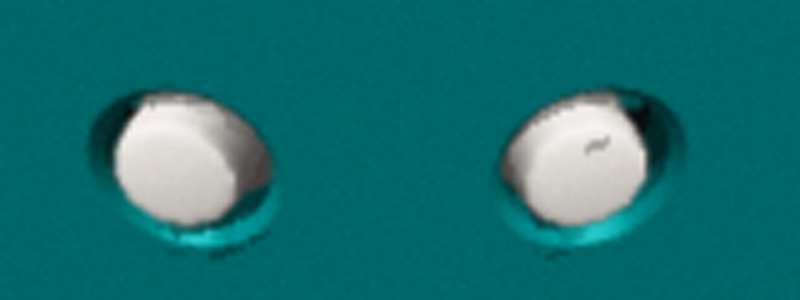

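```bash
python3 -m crank '[[0,0,0,0.3,-0.4,2,1],[0,0,0,0.7,0,1.9,1],[0,0,0,0,0,0,1]]'; python3 st.py 0 .012;python3 -m crank '[[0,0,0,0.7,0,1.9,1],[0,0,0,0.7,0,1.9,1],[0,0,0,0,0,0,1]]'; python3 st.py 0 .008
python3 - <<'E'
from h import *
p=wrist();save(p,'w12');a=p['image'][:,:,::-1]
z=lambda x,y:cv2.resize(a[y:y+60,x:x+80],(400,300),interpolation=cv2.INTER_CUBIC)
cv2.imwrite('pics/w12z.png',np.hstack([z(140,180),z(420,180)]))
E
```

```text
t: 10.97
tool_pos: [0.5872, -0.1423, 0.2653]
tool_rot: [1.551, -2.005, 0.562]
contact_force: [-0.1, 0.6, -2.8]
opening: 0.0125
t 10.97 shelf off pins: x -0.4 y 0.4 z(gap to home) 11.0 rot deg [-0.02  0.02  0.04]
force in panel axes [-2.7 -0.3 -0.9] torque [0.01 0.68 0.05]
panel xyz in tool [[0.939, -0.001, -0.345], [-0.001, -1.0, -0.0], [-0.345, 0.001, -0.939]]
turn [0.0006 0.0003 0.0005] n 0.006884473327298531
shift tool mm [ 0.   0.5 -1. ] world [-0.3  0.7  0.8] in target axes [ 0.   0.5 -1. ]
t: 11.22
tool_pos: [0.5862, -0.1461, 0.2631]
tool_rot: [1.551, -2.005, 0.562]
contact_force: [-0.9, 1.0, -2.9]
opening: 0.0124
t 11.22 shelf off pins: x -0.4 y 0.4 z(gap to home) 6.6 rot deg [-0.02  0.01  0.04]
force in panel axes [-2.9 -1.1 -0.9] torque [-0.05  0.67  0.03]
panel xyz in tool [[0.939, -0.001, -0.345], [-0.001, -1.0, -0.0], [-0.345, 0.001, -0.939]]
turn [0.0006 0.0002 0.0006] n 0.007076918161612213
shift tool mm [-0.1  0.5 -1.5] world [-0.2  1.1  1.1] in target axes [-0.1  0.5 -1.5]
```

View pics/w12z.png

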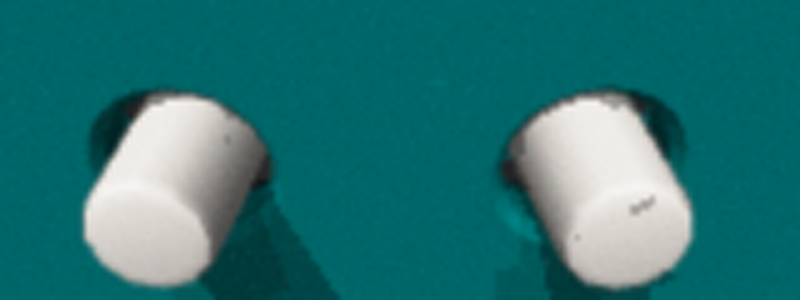

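```bash
python3 -m crank '[[0,0,0,0.7,0,1.9,1],[0,0,0,0.5,0,1.4,1],[0,0,0,0,0,0,1]]'; python3 st.py|head -2;python3 -m crank '[[0,0,0,0.35,0,0.94,1],[0,0,0,0,0,0,1]]'; python3 st.py|head -2
```

```text
t: 11.52
tool_pos: [0.5855, -0.1492, 0.2613]
tool_rot: [1.551, -2.005, 0.563]
contact_force: [0.2, -0.2, -3.7]
opening: 0.0125
t 11.52 shelf off pins: x -0.4 y 0.5 z(gap to home) 2.9 rot deg [-0.01  0.02  0.03]
force in panel axes [-3.1  0.2 -1.9] torque [0.02 0.7  0.04]
t: 11.68
tool_pos: [0.5852, -0.1502, 0.2607]
tool_rot: [1.551, -2.005, 0.562]
contact_force: [-0.1, -0.5, -3.7]
opening: 0.0126
t 11.68 shelf off pins: x -0.4 y 0.5 z(gap to home) 1.7 rot deg [-0.02  0.02  0.03]
force in panel axes [-3.   0.  -2.3] torque [-0.02  0.71  0.03]
```

```bash
for i in 1; do python3 -m crank '[[0,0,0,0.35,0,0.94,1],[0,0,0,0,0,0,1]]'; done; python3 st.py|head -2;python3 -m crank '[[0,0,0,0.3,0,0.8,1],[0,0,0,0,0,0,1]]'; python3 st.py|head -2
```

```text
t: 11.85
tool_pos: [0.585, -0.151, 0.2603]
tool_rot: [1.551, -2.005, 0.563]
contact_force: [-0.4, -0.3, -2.3]
opening: 0.0122
t 11.85 shelf off pins: x -0.3 y 0.6 z(gap to home) 0.8 rot deg [0.   0.02 0.02]
force in panel axes [-1.8 -0.3 -1.5] torque [0.   0.63 0.01]
t: 12.02
tool_pos: [0.5851, -0.1512, 0.2606]
tool_rot: [1.551, -2.006, 0.563]
contact_force: [0.4, -1.6, -3.0]
opening: 0.0124
t 12.02 shelf off pins: x -0.2 y 0.8 z(gap to home) 0.9 rot deg [ 0.02  0.08 -0.01]
force in panel axes [-1.9  0.7 -2.7] torque [0.05 0.69 0.01]
```

```bash
python3 -m crank '[[0,0,0,0.3,0,0.9,1]]'; python3 st.py|head -2; python3 -m crank '[[0,0,0,0.3,0,0.9,1]]'; python3 st.py|head -2;python3 - <<'E'
from h import *
p=wrist();save(p,'w13')
E
```

```text
t: 12.1
tool_pos: [0.5851, -0.1515, 0.2605]
tool_rot: [1.552, -2.007, 0.563]
contact_force: [-1.2, 8.9, 1.8]
opening: 0.0126
t 12.1 shelf off pins: x -0.1 y 0.9 z(gap to home) 0.6 rot deg [ 0.03  0.12 -0.02]
force in panel axes [-2.6 -3.4  8.1] torque [-0.34  1.01  0.21]
t: 12.18
tool_pos: [0.5851, -0.1517, 0.2606]
tool_rot: [1.552, -2.008, 0.562]
contact_force: [-1.8, 8.6, 2.2]
opening: 0.0127
t 12.18 shelf off pins: x -0.1 y 0.9 z(gap to home) 0.6 rot deg [ 0.02  0.17 -0.04]
force in panel axes [-2.  -3.9  7.9] torque [-0.44  0.98  0.16]
```

View pics/w13.png

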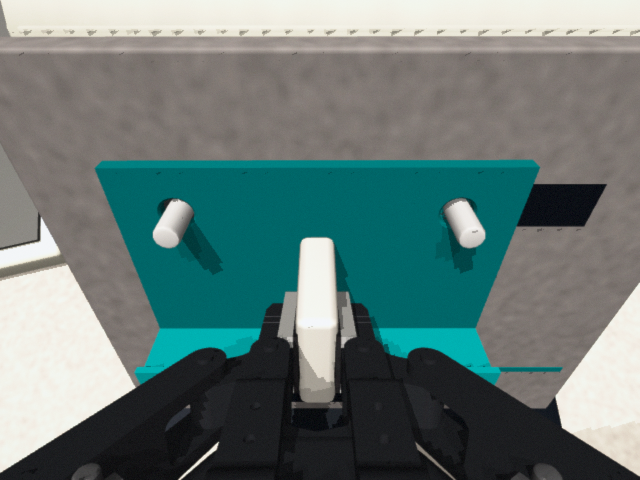

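```bash
python3 -m crank '[[0,0,0,-0.5,0.4,0.2,1],[0,0,0,0,0,0,1]]'; python3 st.py|head -2; python3 -m crank '[[0,0,0,-0.6,0,0.2,1],[0,0,0,0,0,0,1]]'; python3 st.py|head -2;python3 - <<'E'
from h import *
p=wrist();a=p['image'][:,:,::-1]
z=lambda x,y:cv2.resize(a[y:y+60,x:x+80],(400,300),interpolation=cv2.INTER_CUBIC)
cv2.imwrite('pics/w14z.png',np.hstack([z(140,190),z(420,190)]))
E
```

```text
t: 12.4
tool_pos: [0.5849, -0.1511, 0.2604]
tool_rot: [1.553, -2.007, 0.563]
contact_force: [-0.7, -1.0, -2.5]
opening: 0.0127
t 12.4 shelf off pins: x -0.5 y 0.7 z(gap to home) 0.9 rot deg [ 0.08  0.16 -0.04]
force in panel axes [-1.6 -0.4 -2.2] torque [0.01 0.7  0.  ]
t: 12.57
tool_pos: [0.5849, -0.1509, 0.2596]
tool_rot: [1.553, -2.007, 0.563]
contact_force: [0.9, 2.7, -2.4]
opening: 0.0124
t 12.57 shelf off pins: x -1.3 y 0.7 z(gap to home) 0.7 rot deg [ 0.08  0.15 -0.04]
force in panel axes [-3.5  0.2  1.3] torque [-0.05  0.83  0.03]
```

View pics/w14z.png

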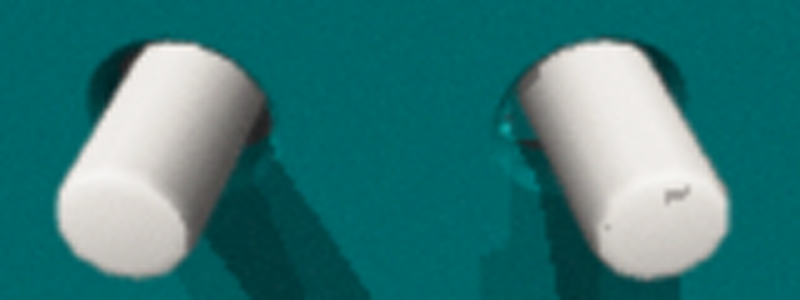

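```bash
python3 -m crank '[[0,0,0,-0.5,0,0.4,1],[0,0,0,0,0,0,1]]'; python3 st.py|head -2; python3 -m crank '[[0,0,0,-0.4,0,0.5,1],[0,0,0,0,0,0.3,1]]'; python3 st.py|head -2
```

```text
t: 12.78
tool_pos: [0.5851, -0.1508, 0.2594]
tool_rot: [1.552, -2.007, 0.564]
contact_force: [0.5, 1.6, -2.7]
opening: 0.0122
t 12.78 shelf off pins: x -1.5 y 0.9 z(gap to home) 0.7 rot deg [ 0.08  0.13 -0.07]
force in panel axes [-3.2  0.   0.1] torque [-0.04  0.72  0.06]
t: 12.95
tool_pos: [0.5852, -0.1508, 0.2593]
tool_rot: [1.551, -2.008, 0.564]
contact_force: [0.1, 3.5, -1.4]
opening: 0.0126
t 12.95 shelf off pins: x -1.6 y 1.0 z(gap to home) 0.7 rot deg [ 0.06  0.11 -0.1 ]
force in panel axes [-2.9 -0.7  2.3] torque [-0.19  0.82  0.14]
```

```bash
python3 -m crank '[[0,0,0,0,0,0,0.6],[0,0,0,0,0,0,0.5],[0,0,0,0,0,0,0.4],[0,0,0,0,0,0,0.3],[0,0,0,0,0,0,0.2],[0,0,0,0,0,0,0.2]]' 20; python3 st.py|head -2
python3 - <<'E'
from h import *
p=wrist();save(p,'w15')
E
```

```text
t: 13.45
tool_pos: [0.5861, -0.1524, 0.2614]
tool_rot: [1.549, -2.006, 0.572]
contact_force: [0.6, -0.4, 0.4]
opening: 0.0343
t 13.45 shelf off pins: x 1.6 y 2.7 z(gap to home) 0.3 rot deg [ 0.21 -0.14 -0.27]
force in panel axes [0.4 0.7 0. ] torque [0.04 0.34 0.03]
```

View pics/w15.png

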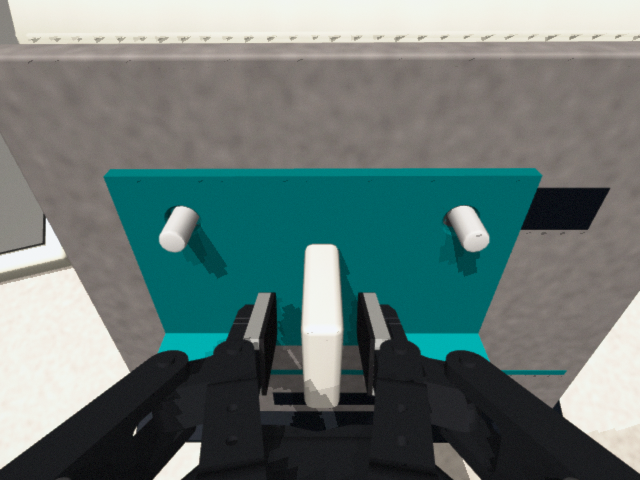

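```bash
python3 -m crank '[[0,0,0,0,2,0,0],[0,0,0,0,0,-15,0],[0,0,0,0,0,-25,0],[0,0,0,0,0,-30,0],[0,0,0,0,0,-30,0],[0,0,0,0,0,-25,0],[0,0,0,0,0,0,0],[0,0,0,0,0,0,0]]'
python3 - <<'E'
from h import *
p=wrist();save(p,'w16');a=p['image'][:,:,::-1]
b=eyes.get_image('side');save(b,'side2');s=eyes.get_image('scene');save(s,'scene2')
bb=b['image'][:,:,::-1];ss=s['image'][:,:,::-1]
cv2.imwrite('pics/c2.png',np.hstack([cv2.resize(bb[340:430,280:400],(400,300)),cv2.resize(ss[290:380,150:270],(400,300))]))
E
```

```text
t: 14.17
tool_pos: [0.6036, -0.0681, 0.3641]
tool_rot: [1.549, -2.007, 0.568]
contact_force: [-0.0, 0.4, -0.1]
opening: 0.0427
```

View pics/w16.png

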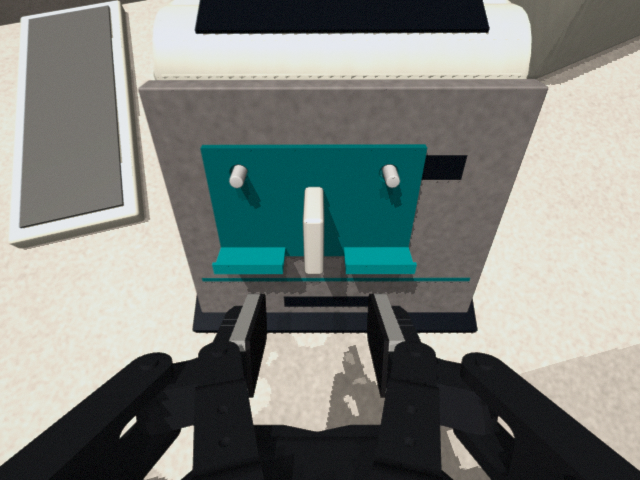

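View pics/c2.png

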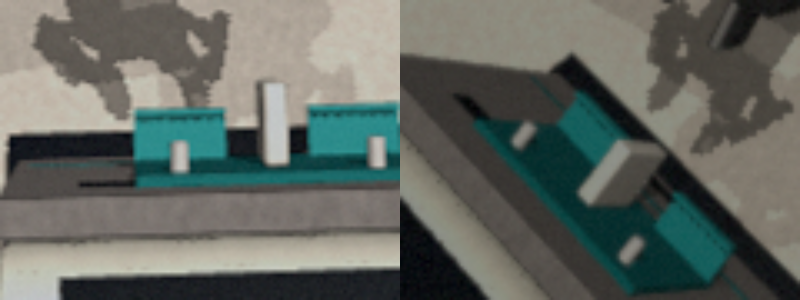

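Run:
```python
from h import *
p=wrist();a=p['image'][:,:,::-1]
cv2.imwrite('pics/w17z.png',cv2.resize(a[135:285,190:440],(800,480),interpolation=cv2.INTER_CUBIC))
```

```text
(no output)
```

View pics/w17z.png

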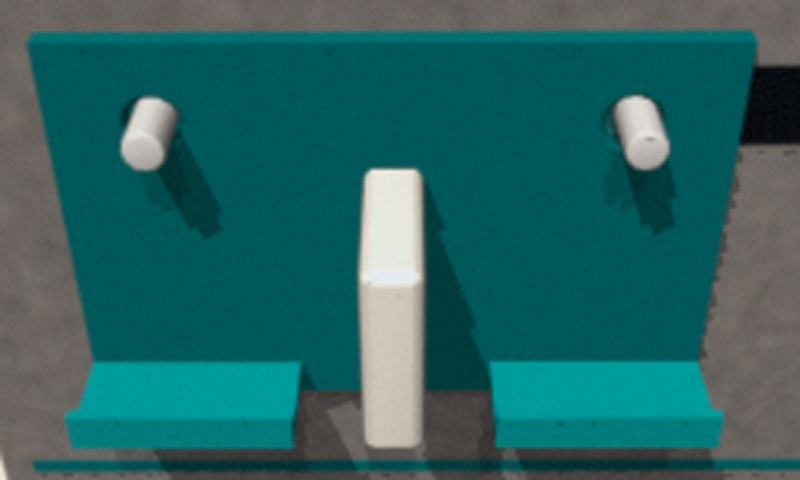

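Run:
```python
from h import *
from scipy.optimize import least_squares
p=wrist()
Z=lambda l:np.array(l,float)/3.2+[190,135]-.3
uv=Z([(31,45),(757,44),(67,418),(722,418),(295,418),(493,419)])
X=np.array([(55,80,-30),(55,-80,-30),(-29,80,-1),(-29,-80,-1),(-29,25,-1),(-29,-25,-1)])/1000
W=lambda v,x,F: v[:3]+F[:,0]*x[0]-F[:,1]*x[1]-F[:,2]*x[2]
def f(v):
    F=target(v[3],v[4]); return np.ravel([proj(p,W(v,x,F))-u for x,u in zip(X,uv)])
r=least_squares(f,[.55,-.25,.13,-14.5,30],x_scale=[.01]*3+[1,1]);print(r.x.round(4),r.fun.round(1))
v=r.x;F=target(v[3],v[4]);B=np.c_[F[:,0],-F[:,1],-F[:,2]]
tips=Z([(144,152),(648,153)]);
def g(d): return np.ravel([proj(p,W(v,np.array([.035+d[0],s*.055+d[1],-.014-d[2]]),F))-u for s,u in zip((1,-1),tips)])
q=least_squares(g,[0,0,0],x_scale=.001);print('pin rel hole dx,dy,gap mm',(q.x*1e3).round(1),q.fun.round(1))
pm=np.array([.5463,-.2957,.151]);print('vs panel fit',(B.T@(v[:3]-pm)*1000).round(1))
```

```text
[  0.5589  -0.2486   0.1351 -14.6888  30.0638] [-0.1  0.  -0.2  0.4  0.  -0.1  0.1  0.  -0.9 -0.1  1.2 -0.3]
pin rel hole dx,dy,gap mm [ 2.6 -0.6 -0.9] [-0.   0.1  0.  -0.1]
vs panel fit [-38.2   0.3  34.2]
```

View pics/scene2.png

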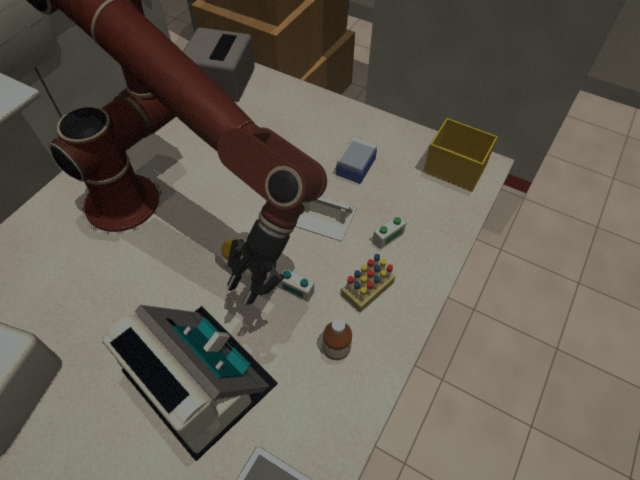

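```bash
python3 -c "
from station import ctrl
print(ctrl.get_obs()['contact_force'],ctrl.finish_job())"
```

```text
the job is handed in; nothing more can be done
[-0.01101431 -0.49739456  0.03592248] None
```

The shelf is off its stand and hanging on the loader's panel. Both pins are through its holes and the gripper is open and clear of it. I handed the job in at about 14 s of the 72 s allowed. No verdict was reported.

- **Insertion:** the wrist camera put the rail about 20 mm to one side of mid panel. I advanced in small steps. The readings I took at stops peaked at about 10 N, when the back met the panel. I then eased the shelf down onto the pins and let go.
- **Flushness:** a fit to the last wrist picture gives a lean of 30.06° and a turn within 0.2° of the panel. The measured gap behind the plate is −0.9 mm, good to about 1 mm, so it shows no gap.
- **Disagreement:** the same fit put the pins 2.6 mm above the hole centres. The holes allow only 1.5 mm, so I put the rest down to measuring error along the view.
- **Other things:** in the last scene picture the bystanders stand where they were, but the arm partly hides the specimen jar. The last force reading was about 0.5 N, so the robot is touching nothing.

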